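# Rack the tall jar and screw its cap home

## Task

The tall square spice jar has been left lying on the tasting counter with its cap half unscrewed. Stand it upright on its base in the one empty bay of the steel jar rack, so that it sits down on the bay's floor; then screw its cap clockwise until it is fully closed, and let go. Leave the two short jars in the rack and the other things on the counter where they are.

Things in the scene. Friction and masses are not known exactly. Their poses are not given: they have to be found in the camera images.
- jar: The tall square jar, amber glass, paper band, 240 g: body 48 x 48 x 74 mm, then a round ribbed metal cap 42 mm in diameter; 98 mm over all when closed. Origin: centre of the underside. z runs from underside to cap, x and y square to the flat sides (all alike). It starts lying on a flat side, cap towards the robot, z level, origin 24 mm above the counter.
- cap_top (a point): Centre of the cap's top face, on the jar's z axis, 98 mm from the underside when closed and 1.8 mm farther per rad unscrewed. The cap is 42 mm in diameter; its skirt runs from this face to 22 mm below it. A slim rib 2 mm high lies across the top.
- cap (a joint): How far the cap is unscrewed, rad: 0 fully closed (hard stop), growing anticlockwise seen from above the cap, 2.8 at most (it never comes off). It starts at 1.6 to 2.3, turns with about 0.05 N m of friction and stays where it is left. The bay's walls keep the jar from turning.
- rack: Fixed steel jar rack: a plate 74 mm (x) by 290 mm (y), 3 mm thick, with three square bays in a row along y, centres at y = -100, 0 and +100 mm. Each bay is a collar, 56 x 56 mm inside, of 3 mm sheet, its top 18 mm above the counter. Origin: centre of the underside.
- pad: Thin black rubber pad fixed on the floor of the empty bay, 46 x 46 x 2 mm, at the bay's centre, sides parallel to its walls. Origin: centre of its underside, 3 mm above the counter; its top, on which the jar is to stand, is 5 mm above the counter. Which of the three bays is empty varies.
- short_a: A short square jar, 48 x 48 mm, 58 mm high with its cap, standing in one of the other bays. Origin: centre of the underside, 3 mm above the counter.
- short_b: The other short jar, the same.
- oil: Green glass oil bottle, 62 mm in diameter, 230 mm high. Origin: centre of the underside.
- pineapple: Pineapple standing upright, 100 mm in diameter, 190 mm high with its leaves. Origin: centre of the underside.
- cutter: Steel ring cutter, 72 mm in diameter, 45 mm high. Origin: centre of the underside.
- ramekin: Small white bowl, 72 mm in diameter, 45 mm high. Origin: centre of the underside.
- spoon: Steel spoon lying flat, about 190 mm long along its x axis. Origin near its middle.
Mind the look-alikes: they are no part of the job. What is shaped like the jar but pink is not meant. Several things look just like the pad: the one meant starts farthest from the robot's base.

How it is judged:
By the outcome, as a careful person would: the job done as asked, in the order asked, and still so for the second after the job is handed in, with the robot touching nothing.
It also fails if it takes over 72 s, if anything falls off the work surface, if the arm or the gripper's body presses on something with over 40 N, if the wrist force passes 120 N, or if a joint passes its speed limit or range.

## Robot

A 6-joint arm with a two-finger parallel gripper is mounted at the origin on the work surface. World frame = base frame: x ahead of the robot, y to its left, z up, the work surface at z = 0. Lengths are in m, angles in degrees, forces in N, time in s.
With the tool pointing down it reaches from about 0.225 to 0.725 m from the base axis. Payload 3.1 kg.
Tool frame: the origin (TCP) lies on the front face of the gripper's body, between the roots of the fingers; the fingertips stand 73 mm ahead of it and the grasp point (between the pads) lies 54 mm ahead of it; z points along the fingers, y is the line along which they close (so a half turn about z gives the same grasp; the last joint's range is limited). The gripper opens to 85 mm and grips with 20 to 120 N. Pads are 22 mm wide; open, the fingers measure 114 mm over their backs; the gripper's body (76 mm by 85 mm) begins 54 mm behind the grasp point. The pads swing forward as they close: fully open they stand 13 mm farther back than shut.
Start: joints at [-71.895, 2.75, 5.684, 92.934, 0, 82.678], TCP at [0.225, -0.474, 0.304] pointing down, gripper open.
Joint ranges: [-166.93, 166.93], [-56.73, 111.36], [-69.38, 81.34], [-121.58, 131.49], [-85.45, 84.26], [-180, 180]. Speed limits (degrees/s): [159.86, 159.86, 180, 180, 180, 180].

## Interface

Orientations are given as a 3x3 rotation matrix whose columns are the frame's x, y, z axes.
In Python, from workcell import env, viewer, close_job gives the robot as it stands.
- The arm moves only by the tool servo_tool, never from a script. Its argument "increments" is a list of rows, each an object with "delta_pos": the shift along the tool's x, y, z in mm, a list of three; "twist": the turn, a rotation vector about the tool's x, y, z in degrees, a list of three. A call has 1 to 10 rows; each row is the pose to reach, as a shift and turn from the pose commanded when the call began, along the tool's axes at that moment; what a row does not reach only later rows make up. A row lasts 1/12 s, in which the tool goes at most 41.7 mm and 7.16 degrees, less where a joint would pass 70% of its speed; a pose out of reach is approached as far as the arm can. A call with a gripper value outside its range is refused whole. "jaw" is the opening, from -1 (shut) to 1 (fully open), set as the call begins (left out, the last holds). The fingers move at their own pace and stop on an object; "grip_force" is the grip in N (left out, the last holds). Time passes only in rows, so rows that repeat a pose let the fingers close. It gives the time, the measured TCP pose, the force, the opening and the grip force at its end, in the units of the state.
- env.get_state(): the state, without advancing time (a new reading comes with each control period).
- viewer.camera(name): name is "scene" or "top"; returns a dict with "img" (384x512x3 uint8, red, green, blue), "range_z" (384x512 float32, m along the optical axis (not along the pixel's ray), 0 where there is no reading), "camera_matrix" (3x3 intrinsics, pixels), "extrinsics" (4x4, takes a point from camera to world coordinates). Camera axes: x right, y up, looking along -z (the intrinsics and any distortion apply to the point x, -y, -z); pixel columns grow to the right and rows downward; lengths in m; the calibration is good to about 2 mm. A picture is of the moment at which its call begins.
- close_job(): hands the job in; it is judged then, once.
The state is a dict: "time": time; "q": joint angles; "joint_vel": joint speeds; "joint_efforts": joint torques, N m; "tool_pos": TCP position; "tcp_rot": TCP orientation; "wrist_force": force on the tool from outside, world axes, zero at the start; "moment": the same for the moment, N m; "width": opening from 0.0 (shut) to 1.0 (fully open); "grasp_force": force on a finger pad.
Only numpy, scipy, OpenCV 4.12 (cv2) and the standard library are available. Lean on these libraries where they do the work, as an engineer would, in place of code of your own. Each camera call takes 0.05 s, during which the arm holds its last target. There are 200 camera calls.

## Working session

There is one attempt and no reset: what is moved stays moved. The work goes in short steps, Python scripts to look and compute and a tool call to move; the robot and the scene stay as the last step left them, time stands still between calls to the robot, and variables do not carry over. Pictures are saved under pics/ and viewed, at most 10 in all, crops included, and the job is handed in when it is done.

Besides the shell and the picture viewer there is one more tool, called after "Call:" as name(argument=value, ...), one argument or row to a line, values as JSON. servo_tool: Moves the arm, as the interface text tells. Its arguments: {"type":"object","properties":{"increments":{"type":"array"},"jaw":{"type":"number"},"grip_force":{"type":"number"}},"required":["increments"]}

```bash
mkdir -p pics
cat > h.py <<'E'
import numpy as np,cv2
from workcell import env,viewer,close_job
def cam(n):
    c=viewer.camera(n); K=c["camera_matrix"];E=c["extrinsics"];z=c["range_z"]
    v,u=np.mgrid[0:z.shape[0],0:z.shape[1]]
    p=np.stack([(u-K[0,2])/K[0,0]*z,-(v-K[1,2])/K[1,1]*z,-z],-1)
    P=p@E[:3,:3].T+E[:3,3]; P[z==0]=np.nan
    return c["img"],P
E
python3 - <<'E'
from h import *
for n in("top","scene"):
    img,P=cam(n); np.savez(n+".npz",img=img,P=P)
    cv2.imwrite(f"pics/{n}0.png",cv2.resize(img[...,::-1],(768,576)))
    c=viewer.camera(n);print(n,c["extrinsics"].round(3).tolist(),c["camera_matrix"].round(1).tolist(),[k for k in c])
s=env.get_state();print(s["tool_pos"],s["tcp_rot"],s["wrist_force"],s["time"])
E
```

```text
top [[-0.01, 0.996, -0.083, 0.453], [-1.0, -0.011, -0.003, 0.079], [-0.004, 0.083, 0.997, 0.941], [0.0, 0.0, 0.0, 1.0]] [[367.4, 0.0, 256.5], [0.0, 367.4, 193.2], [0.0, 0.0, 1.0]] ['img', 'range_z', 'camera_matrix', 'extrinsics']
scene [[0.016, -0.697, 0.717, 1.39], [1.0, 0.0, -0.022, 0.027], [0.015, 0.717, 0.697, 0.902], [0.0, 0.0, 0.0, 1.0]] [[474.4, 0.0, 244.4], [0.0, 474.4, 196.0], [0.0, 0.0, 1.0]] ['img', 'range_z', 'camera_matrix', 'extrinsics']
[ 0.22531441 -0.47387689  0.30311467] [[ 9.03116300e-01  4.29395775e-01 -4.65882815e-04]
 [ 4.29395971e-01 -9.03115087e-01  1.49643999e-03]
 [ 2.21819209e-04 -1.55150755e-03 -9.99998772e-01]] [-0.02864803 -0.71032259 -0.18980409] 0.2
```

View pics/top0.png

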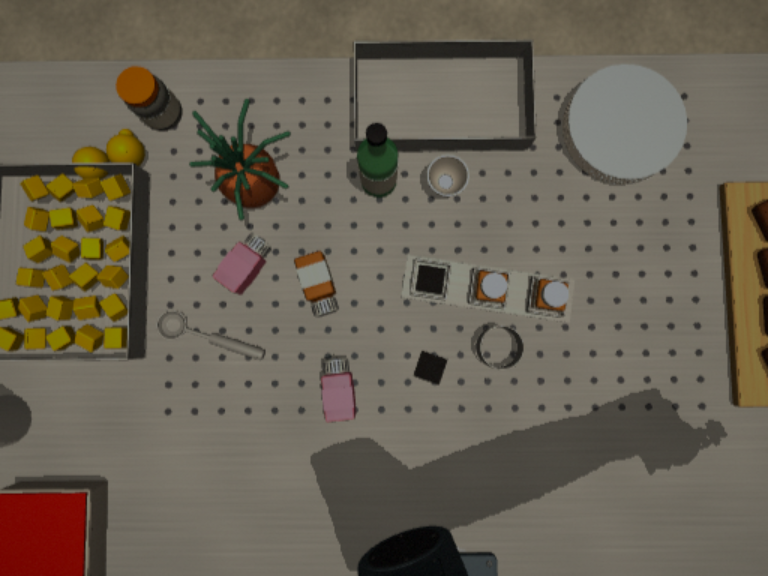

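View pics/scene0.png

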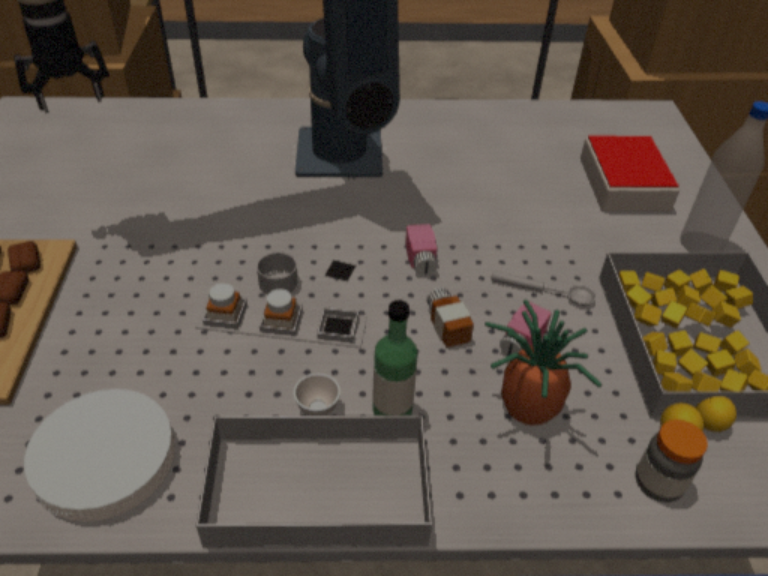

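The top view shows the amber jar at about (314,277) with its cap at (325,307), towards the robot. The rack's empty bay is the left one, with its black pad at (430,280). The short jars are at (490,287) and (550,295), the loose pad at (430,367), and pink look-alikes at (240,265) and (338,390).

Run:
```python
from h import *
for n in("top","scene"):
    d=np.load(n+".npz");img,P=d["img"],d["P"]
    hsv=cv2.cvtColor(img,cv2.COLOR_RGB2HSV)
    print(n)
    if n=="top":
        px=lambda u,v:P[int(v/1.5),int(u/1.5)].round(4)
        print("jar",px(314,277),"cap",px(325,307),"pad",px(430,280),"sa",px(490,287),"sb",px(550,295),"loose",px(430,367),"oil",px(377,135),"ring",px(498,360),"pinkA",px(240,265),"pinkB",px(338,390),"counter",px(380,320))
        c0=px(318,285)[:2]; r0=px(430,280)[:2]; r1=px(550,296)[:2]
    X,Y,Z=P[...,0],P[...,1],P[...,2]
    # jar body+cap
    near=np.hypot(X-c0[0],Y-c0[1])<0.085
    m=near&(Z>0.040)&(Z<0.056)
    q=P[m][:,:2].astype(np.float32)*1000
    print(" top face",len(q),cv2.minAreaRect(q), "z med",np.median(P[m][:,2]))
    m2=near&(Z>0.012)&(Z<0.06)
    q=P[m2][:,:2].astype(np.float32)*1000
    print(" whole",len(q),cv2.minAreaRect(q))
    q=q-q.mean(0);w,V=np.linalg.eigh(np.cov(q.T));print(" axis",np.degrees(np.arctan2(V[1,1],V[0,1])))
    # pad in bay: dark
    for nm,c in(("pad",r0),("loose",px(430,367)[:2] if n=="top" else l0)):
        if n=="top" and nm=="loose": l0=c
        mk=(hsv[...,2]<45)&(np.hypot(X-c[0],Y-c[1])<0.04)&(Z<0.012)
        q=P[mk][:,:2].astype(np.float32)*1000
        if len(q)>3: print(" ",nm,len(q),cv2.minAreaRect(q),q.mean(0),np.median(P[mk][:,2]))
    # collars and rack plate
    m=(np.hypot(X-r0[0],Y-r0[1])<0.05)&(Z>0.012)&(Z<0.024)
    q=P[m][:,:2].astype(np.float32)*1000; print(" collar",len(q),cv2.minAreaRect(q))
    for nm,a in(("sa",r0+(r1-r0)/2),("sb",r1)):
        m=(np.hypot(X-a[0],Y-a[1])<0.045)&(Z>0.050)&(Z<0.068);q=P[m]
        print(" ",nm,len(q),q.mean(0))
```

```text
top
jar [0.5514 0.1975 0.0461] cap [0.5023 0.1806 0.0447] pad [0.5486 0.0059 0.0065] sa [ 0.53   -0.0859  0.0599] sb [ 0.5171 -0.1826  0.0568] loose [nan nan nan] oil [0.7191 0.0897 0.2278] ring [ 0.41   -0.1096 -0.0024] pinkA [0.5724 0.3178 0.0467] pinkB [0.3668 0.159  0.0444] counter [0.4807 0.091  0.0005]
 top face 671 ((540.0244750976562, 194.22406005859375), (100.97223663330078, 48.97804260253906), 16.96735382080078) z med 0.046234870684985996
 whole 813 ((539.113037109375, 193.84994506835938), (102.81108093261719, 48.99540710449219), 17.275501251220703)
 axis -162.7213921410556
  pad 299 ((547.4190673828125, 1.804422378540039), (50.0593147277832, 47.24618148803711), 81.04720306396484) [549.26746    4.191136] 0.0030151477298931972
 collar 120 ((548.149169921875, 4.679328918457031), (61.604400634765625, 62.27751922607422), 81.15682220458984)
  sa 237 [ 0.53199197 -0.09339077  0.05890396]
  sb 243 [ 0.51695008 -0.1913492   0.05866454]
scene
 top face 536 ((541.0972900390625, 194.15023803710938), (105.92743682861328, 50.79332733154297), 15.887904167175293) z med 0.04914269249078368
 whole 791 ((541.2017211914062, 193.805419921875), (105.66058349609375, 51.072383880615234), 16.7224063873291)
 axis -159.86077774333904
  pad 157 ((547.2077026367188, 4.140872955322266), (42.7696533203125, 34.75425720214844), 80.37474060058594) [547.1809     4.674408] 0.006584088812002897
 collar 175 ((549.5877685546875, 4.3043212890625), (62.428924560546875, 66.01524353027344), 81.059326171875)
  sa 204 [ 0.53740217 -0.09358078  0.06076592]
  sb 198 [ 0.52229794 -0.19178696  0.06082727]
```

```bash
cat >> h.py <<'E'
from scipy.spatial.transform import Rotation as Ro
def unit(v): v=np.array(v,float); return v/np.linalg.norm(v)
def frame(z,y): z=unit(z);y=np.array(y,float);y=unit(y-y@z*z);return np.c_[np.cross(y,z),y,z]
def go(G,R,L=0.054,back=0):
    s=env.get_state();R0=s["tcp_rot"];p=np.array(G)-(L+back)*R[:,2]
    print("dpos",(R0.T@(p-s["tool_pos"])*1000).round(1),"twist",np.degrees(Ro.from_matrix(R0.T@R).as_rotvec()).round(1),"| tcp",p.round(4),"t",s["time"],"q",np.round(s["q"],1),"F",np.round(s["wrist_force"],1),"w",round(s["width"],3),"gf",np.round(s["grasp_force"],1))
a=np.radians(17.0);d=np.array([np.cos(a),np.sin(a),0]);up=np.array([0,0,1.]);b=np.radians(30)
jarU=np.array([.5886,.2088,.024])   # underside centre
Gp=jarU-.050*d+[0,0,.006]
zg=np.sin(b)*d-np.cos(b)*up
Rg=frame(zg,np.cross(zg,-d))  # x towards the cap
yw=np.radians(-8.8);f=np.array([np.cos(yw),np.sin(yw),0]);bay=np.array([.549,.0045,.005])
zf=np.cos(b)*f-np.sin(b)*up
Rf=frame(zf,np.cross(zf,up))
E
python3 - <<'E'
from h import *
print(Rg.round(2).tolist(),Rf.round(2).tolist()); print("jar z in tool",Rg.T@-d,Rf.T@up)
go(Gp,Rg,back=.1)
Rd=frame([0,0,-1],Rg[:,1]); go(Gp,Rd,back=.15)
E
```

```text
[[-0.83, -0.29, 0.48], [-0.25, 0.96, 0.15], [-0.5, -0.0, -0.87]] [[0.49, -0.15, 0.86], [-0.08, -0.99, -0.13], [0.87, 0.0, -0.5]]
jar z in tool [ 8.66025404e-01  3.43348148e-17 -5.00000000e-01] [ 8.66025404e-01  3.89010515e-19 -5.00000000e-01]
dpos [ 495.6 -478.9  140.6] twist [ -44.5   -3.4 -166. ] | tcp [0.4671 0.1717 0.1634] t 0.2 q [-71.9   2.8   5.6  92.9   0.   82.7] F [-0.  -0.7 -0.2] w 1.003 gf 0.0
dpos [ 571.8 -467.8   70. ] twist [ 0.000e+00 -1.000e-01 -1.716e+02] | tcp [0.5408 0.1942 0.234 ] t 0.2 q [-71.9   2.8   5.6  92.9   0.   82.7] F [-0.  -0.7 -0.2] w 1.003 gf 0.0
```

Call:
servo_tool(
  increments=[
    {"delta_pos": [30, -28, 4], "twist": [0, 0, -7]},
    {"delta_pos": [60, -56, 8], "twist": [0, 0, -14]},
    {"delta_pos": [90, -84, 12], "twist": [0, 0, -21]},
    {"delta_pos": [120, -112, 16], "twist": [0, 0, -28]},
    {"delta_pos": [150, -140, 20], "twist": [0, 0, -35]},
    {"delta_pos": [180, -168, 24], "twist": [0, 0, -42]},
    {"delta_pos": [210, -196, 28], "twist": [0, 0, -49]},
    {"delta_pos": [240, -224, 32], "twist": [0, 0, -56]},
    {"delta_pos": [270, -252, 36], "twist": [0, 0, -63]},
    {"delta_pos": [300, -280, 40], "twist": [0, 0, -70]},
  ],
  jaw=1,
)

```text
time: 1.03
tool_pos: [0.3763, -0.0905, 0.2638]
tcp_rot: [[-0.1, 0.995, 0.001], [0.995, 0.1, -0.0], [-0.0, 0.001, -1.0]]
wrist_force: [1.6, -1.0, 0.6]
width: 1.002
grasp_force: 0.0
```

```bash
python3 -c "
from h import *
go(Gp,Rg,back=.1);go(Gp,frame([0,0,-1],Rg[:,1]),back=.15)"
```

```text
dpos [251.8 116.6 100.4] twist [-26.4 -21.6 -98.7] | tcp [0.4671 0.1717 0.1634] t 1.0333 q [-23.5 -18.4 -17.9  90.5  -0.   60.8] F [ 1.6 -1.   0.6] w 1.002 gf 0.0
dpos [266.8 192.2  29.8] twist [ 0.000e+00  1.000e-01 -1.013e+02] | tcp [0.5408 0.1942 0.234 ] t 1.0333 q [-23.5 -18.4 -17.9  90.5  -0.   60.8] F [ 1.6 -1.   0.6] w 1.002 gf 0.0
```

Call:
servo_tool(
  increments=[
    {"delta_pos": [50, 23, 14], "twist": [-3.4, -2.8, -13]},
    {"delta_pos": [50, 23, 14], "twist": [-3.4, -2.8, -13]},
    {"delta_pos": [100, 46, 28], "twist": [-7, -5.6, -26]},
    {"delta_pos": [100, 46, 28], "twist": [-7, -5.6, -26]},
    {"delta_pos": [150, 70, 42], "twist": [-10.4, -8.5, -39]},
    {"delta_pos": [150, 70, 42], "twist": [-10.4, -8.5, -39]},
    {"delta_pos": [200, 93, 56], "twist": [-14, -11.4, -52]},
    {"delta_pos": [200, 93, 56], "twist": [-14, -11.4, -52]},
    {"delta_pos": [245, 114, 70], "twist": [-17.4, -14.2, -65]},
    {"delta_pos": [245, 114, 70], "twist": [-17.4, -14.2, -65]},
  ],
)

```text
time: 1.87
tool_pos: [0.4662, 0.166, 0.1921]
tcp_rot: [[-0.885, 0.291, 0.362], [0.312, 0.95, -0.001], [-0.344, 0.112, -0.932]]
wrist_force: [-1.9, -1.2, -0.0]
width: 1.0
grasp_force: 0.0
```

```bash
python3 -c "
from h import *
go(Gp,Rg,back=.1)"
```

```text
dpos [10.8  2.4 27.1] twist [ -8.8  -7.5 -33.5] | tcp [0.4671 0.1717 0.1634] t 1.8667 q [ 14.4 -20.  -29.9  59.5  -5.2  31.7] F [-1.9 -1.2 -0. ] w 1.0 gf 0.0
```

Call:
servo_tool(
  increments=[
    {"delta_pos": [2, 0, 5], "twist": [-1.7, -1.5, -6.6]},
    {"delta_pos": [4, 1, 10], "twist": [-3.4, -3, -13.2]},
    {"delta_pos": [6, 1, 15], "twist": [-5.2, -4.5, -19.9]},
    {"delta_pos": [8, 2, 20], "twist": [-7, -6, -26.6]},
    {"delta_pos": [11, 2.4, 27], "twist": [-8.8, -7.5, -33.5]},
    {"delta_pos": [11, 2.4, 27], "twist": [-8.8, -7.5, -33.5]},
    {"delta_pos": [11, 2.4, 27], "twist": [-8.8, -7.5, -33.5]},
  ],
)

```text
time: 2.45
tool_pos: [0.4663, 0.1674, 0.164]
tcp_rot: [[-0.833, -0.28, 0.478], [-0.243, 0.96, 0.139], [-0.498, 0.0, -0.867]]
wrist_force: [-0.6, 0.0, 0.5]
width: 0.998
grasp_force: 0.0
```

```bash
python3 -c "
from h import *
go(Gp,Rg);img,P=cam('top');cv2.imwrite('pics/t1.png',cv2.resize(img[100:300,130:330,::-1],(600,600)))"
```

```text
dpos [ -1.8   4.6 101.5] twist [-0.4 -0.2 -0.7] | tcp [0.515  0.1863 0.0768] t 2.45 q [ 10.6 -28.2 -41.4  47.1   2.8  -4.9] F [-0.6  0.   0.5] w 0.998 gf 0.0
```

View pics/t1.png

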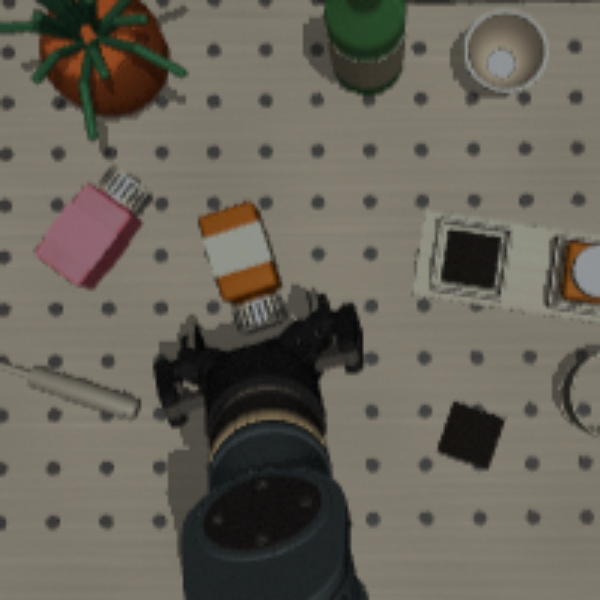

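The open gripper is behind the jar's cap, square to the jar at (240,255), and the pink jar at (90,230) is clear of the left finger. I'll approach now.

Call:
servo_tool(
  increments=[
    {"delta_pos": [-1, 4, 15], "twist": [-0.4, -0.2, -0.7]},
    {"delta_pos": [-1.8, 4.6, 35], "twist": [-0.4, -0.2, -0.7]},
    {"delta_pos": [-1.8, 4.6, 55], "twist": [-0.4, -0.2, -0.7]},
    {"delta_pos": [-1.8, 4.6, 75], "twist": [-0.4, -0.2, -0.7]},
    {"delta_pos": [-1.8, 4.6, 90], "twist": [-0.4, -0.2, -0.7]},
    {"delta_pos": [-1.8, 4.6, 98], "twist": [-0.4, -0.2, -0.7]},
    {"delta_pos": [-1.8, 4.6, 101.5], "twist": [-0.4, -0.2, -0.7]},
    {"delta_pos": [-1.8, 4.6, 101.5], "twist": [-0.4, -0.2, -0.7]},
    {"delta_pos": [-1.8, 4.6, 101.5], "twist": [-0.4, -0.2, -0.7]},
  ],
)

```text
time: 3.25
tool_pos: [0.5167, 0.1872, 0.0792]
tcp_rot: [[-0.825, -0.296, 0.482], [-0.256, 0.955, 0.148], [-0.504, -0.001, -0.864]]
wrist_force: [0.6, -0.6, 0.6]
width: 1.002
grasp_force: 0.0
```

```bash
python3 -c "
from h import *
go(Gp,Rg)"
```

```text
dpos [ 2.9 -0.3  1.2] twist [0.1 0.3 0.2] | tcp [0.515  0.1863 0.0768] t 3.25 q [ 11.7 -13.7 -41.4  32.1   2.7  -4.8] F [ 0.6 -0.6  0.6] w 1.002 gf 0.0
```

Call:
servo_tool(
  increments=[
    {"delta_pos": [1, 0, 0], "twist": [0, 0, 0]},
    {"delta_pos": [1, 0, 0], "twist": [0, 0, 0]},
    {"delta_pos": [1, 0, 0], "twist": [0, 0, 0]},
    {"delta_pos": [1, 0, 0], "twist": [0, 0, 0]},
    {"delta_pos": [1, 0, 0], "twist": [0, 0, 0]},
    {"delta_pos": [1, 0, 0], "twist": [0, 0, 0]},
    {"delta_pos": [1, 0, 0], "twist": [0, 0, 0]},
    {"delta_pos": [1, 0, 0], "twist": [0, 0, 0]},
  ],
  jaw=-1,
  grip_force=70,
)

```text
time: 3.92
tool_pos: [0.5158, 0.1867, 0.0789]
tcp_rot: [[-0.825, -0.296, 0.482], [-0.257, 0.955, 0.148], [-0.504, -0.002, -0.864]]
wrist_force: [-4.4, -1.0, 6.1]
width: 0.551
grasp_force: 73.5
```

```bash
python3 -c "
from h import *
go(Gp,Rg)"
```

```text
dpos [ 1.9 -0.2  1.4] twist [0.  0.3 0.2] | tcp [0.515  0.1863 0.0768] t 3.9167 q [ 11.7 -13.8 -41.6  32.1   2.7  -4.8] F [-4.4 -1.   6.1] w 0.551 gf 73.5
```

```bash
cat >> h.py <<'E'
import json,os
if os.path.exists("rel.json"):
    _r=json.load(open("rel.json"));Jr=np.array(_r["R"]);Jp=np.array(_r["p"])
def gojar(U,R):  # tool orientation R so that the held jar's underside centre is at U
    go(np.array(U)-R@Jp,R,L=0)
E
python3 - <<'E'
from h import *
s=env.get_state();R0=s["tcp_rot"];p=R0.T@(jarU-s["tool_pos"]);print("jar in tool",p,"z",R0.T@-d)
p[1]=0
json.dump(dict(R=[],p=list(p)),open("rel.json","w"))
# jar z in tool -> final tool R such that jar z exactly up
zj=R0.T@-d; zj[1]=0; b2=np.arcsin(-zj[2]/np.linalg.norm(zj)); print("b2",np.degrees(b2))
print("lift150",R0.T@[0,0,150.])
for k in (0.25,.5,.75,1):
    Rk=Ro.from_rotvec([0,0,np.radians(154.2*k)]).as_matrix()@R0
    print(k,np.degrees(Ro.from_matrix(R0.T@Rk).as_rotvec()).round(1))
print(np.degrees(Ro.from_matrix(R0.T@Rf).as_rotvec()).round(1))
E
```

```text
jar in tool [-0.03800044 -0.00039874  0.08575996] z [ 0.8635662   0.00399783 -0.50421963]
b2 30.279830776761013
lift150 [ -75.63265892   -0.23170194 -129.53627762]
0.25 [-19.4  -0.1 -33.3]
0.5 [-38.9  -0.1 -66.6]
0.75 [-58.3  -0.2 -99.9]
1 [ -77.8   -0.2 -133.2]
[  40.9   26.1 -154.2]
```

Call:
servo_tool(
  increments=[
    {"delta_pos": [-8, 0, -13], "twist": [0, 0, 0]},
    {"delta_pos": [-20, 0, -35], "twist": [0, 0, 0]},
    {"delta_pos": [-38, 0, -65], "twist": [0, 0, 0]},
    {"delta_pos": [-56, 0, -95], "twist": [0, 0, -7]},
    {"delta_pos": [-70, 0, -120], "twist": [0, 0, -14]},
    {"delta_pos": [-76, 0, -130], "twist": [0, 0, -21]},
    {"delta_pos": [-76, 0, -130], "twist": [0, 0, -28]},
    {"delta_pos": [-76, 0, -130], "twist": [0, 0, -35]},
    {"delta_pos": [-76, 0, -130], "twist": [0, 0, -42]},
    {"delta_pos": [-76, 0, -130], "twist": [0, 0, -49]},
  ],
)

```text
time: 4.75
tool_pos: [0.5142, 0.1867, 0.2258]
tcp_rot: [[-0.314, -0.821, 0.476], [-0.892, 0.427, 0.147], [-0.324, -0.379, -0.867]]
wrist_force: [-0.5, 0.2, -3.4]
width: 0.553
grasp_force: 72.9
```

```bash
python3 -c "
from h import *
gojar(bay+[0,0,.12],Rf)"
```

```text
dpos [169.4 -48.5 -13.3] twist [  22.3   34.1 -107.5] | tcp [0.4944 0.013  0.2008] t 4.75 q [ 11.7 -20.7 -29.3  51.7   2.7 -54.2] F [-0.5  0.2 -3.4] w 0.553 gf 72.9
```

Call:
servo_tool(
  increments=[
    {"delta_pos": [10, -3, -1], "twist": [1.3, 2, -6.4]},
    {"delta_pos": [20, -6, -2], "twist": [2.7, 4, -12.9]},
    {"delta_pos": [31, -9, -3], "twist": [4, 6.1, -19.3]},
    {"delta_pos": [41, -12, -4], "twist": [5.4, 8.2, -25.8]},
    {"delta_pos": [51, -15, -5], "twist": [6.7, 10.2, -32.2]},
    {"delta_pos": [62, -18, -6], "twist": [8, 12.3, -38.7]},
    {"delta_pos": [72, -21, -7], "twist": [9.4, 14.3, -45.1]},
    {"delta_pos": [82, -23, -7], "twist": [10.7, 16.4, -51.6]},
    {"delta_pos": [92, -26, -8], "twist": [12.1, 18.4, -58]},
    {"delta_pos": [102, -29, -8], "twist": [13.4, 20.5, -64.5]},
  ],
)

```text
time: 5.58
tool_pos: [0.5016, 0.0823, 0.2097]
tcp_rot: [[0.378, -0.626, 0.682], [-0.756, -0.634, -0.163], [0.534, -0.454, -0.713]]
wrist_force: [-0.2, 0.6, -2.9]
width: 0.552
grasp_force: 72.8
```

```bash
python3 -c "
from h import *
gojar(bay+[0,0,.12],Rf)"
```

```text
dpos [44.9 52.5 12.8] twist [  9.   13.6 -42.9] | tcp [0.4944 0.013  0.2008] t 5.5833 q [   9.1  -35.3  -46.4   36.7  -15.6 -123.1] F [-0.2  0.6 -2.9] w 0.552 gf 72.8
```

Call:
servo_tool(
  increments=[
    {"delta_pos": [7, 8, 2], "twist": [1.3, 2, -6.2]},
    {"delta_pos": [14, 16, 4], "twist": [2.6, 3.9, -12.3]},
    {"delta_pos": [21, 24, 6], "twist": [3.9, 5.8, -18.4]},
    {"delta_pos": [28, 32, 8], "twist": [5.2, 7.8, -24.5]},
    {"delta_pos": [35, 40, 10], "twist": [6.4, 9.7, -30.6]},
    {"delta_pos": [42, 48, 12], "twist": [7.7, 11.7, -36.8]},
    {"delta_pos": [45, 52.5, 13], "twist": [9, 13.6, -42.9]},
    {"delta_pos": [45, 52.5, 13], "twist": [9, 13.6, -42.9]},
    {"delta_pos": [45, 52.5, 13], "twist": [9, 13.6, -42.9]},
    {"delta_pos": [45, 52.5, 13], "twist": [9, 13.6, -42.9]},
  ],
)

```text
time: 6.42
tool_pos: [0.4954, 0.0134, 0.2022]
tcp_rot: [[0.491, -0.159, 0.857], [-0.086, -0.987, -0.134], [0.867, -0.008, -0.498]]
wrist_force: [1.0, -0.6, -1.6]
width: 0.555
grasp_force: 72.9
```

```bash
cat > jar.py <<'E'
from h import *
import sys
gojar(bay+[0,0,.12],Rf)
s=env.get_state();U=s["tool_pos"]+s["tcp_rot"]@Jp
print("underside est",U.round(4))
for n in("top","scene"):
    img,P=cam(n);cv2.imwrite(f"pics/{sys.argv[1]}{n}.png",img[...,::-1]);
    hsv=cv2.cvtColor(img,cv2.COLOR_RGB2HSV)
    Z=P[...,2]
    near=np.hypot(P[...,0]-U[0],P[...,1]-U[1])<.06
    m=near&(hsv[...,0]<22)&(hsv[...,1]>130)&(Z>U[2]-.02)&(Z<U[2]+.09)
    q=P[m]; print(n,len(q),q.min(0).round(4),q.max(0).round(4),q.mean(0).round(4))
    m=near&(Z>U[2]+.085)&(Z<U[2]+.115)&(hsv[...,1]<60)
    q=P[m]
    if len(q): print(" cap",len(q),np.median(q,0).round(4),q[:,2].max().round(4))
    np.savez(f"{sys.argv[1]}{n}.npz",img=img,P=P)
E
python3 jar.py p1; python3 -c "
import cv2,numpy as np
a=cv2.imread('pics/p1scene.png')[130:270,160:340];b=cv2.imread('pics/p1top.png')[110:250,210:390]
cv2.imwrite('pics/p1.png',cv2.resize(np.hstack([a,b]),(792,308)))"
```

```text
dpos [-1.7  0.6 -0.1] twist [ 0.1 -0.1 -0.6] | tcp [0.4944 0.013  0.2008] t 6.4167 q [  -4.2  -54.2  -64.9   19.3   -4.1 -177.1] F [ 1.  -0.6 -1.6] w 0.555 gf 72.9
underside est [0.5502 0.0052 0.1266]
top 181 [ 0.5232 -0.021   0.133 ] [0.5744 0.0309 0.216 ] [0.5422 0.0115 0.1959]
 cap 472 [0.5435 0.0065 0.2247] 0.2305
scene 306 [ 0.4941 -0.0205  0.1319] [0.5797 0.0581 0.2139] [0.5696 0.0047 0.1845]
 cap 423 [0.5489 0.0071 0.2246] 0.2344
```

View pics/p1.png

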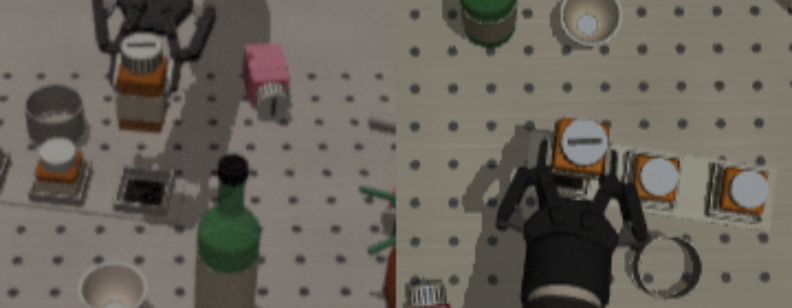

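The jar is upright in the gripper above the left bay, and the cap faces up. I'll check its tilt and centre from the saved depth.

Run:
```python
from h import *
s=env.get_state();U=s["tool_pos"]+s["tcp_rot"]@Jp;print(U)
for n in("top","scene"):
    d_=np.load(f"p1{n}.npz");P=d_["P"];Z=P[...,2]
    near=np.hypot(P[...,0]-U[0],P[...,1]-U[1])<.03
    zt=np.percentile(Z[near&(Z>.215)&(Z<.24)],75)
    m=near&(abs(Z-zt)<.003);q=P[m]
    (c,r)=cv2.minEnclosingCircle((q[:,:2]*1000).astype(np.float32));A=np.c_[q[:,:2]-q[:,:2].mean(0),np.ones(len(q))];co=np.linalg.lstsq(A,q[:,2],rcond=None)[0]
    print(n,"cap top",zt,len(q),c,r,q.mean(0),"slope deg",np.degrees(co[:2]))
    if n=="scene":
        m=near&(Z>U[2]+.008)&(Z<U[2]+.065)&(P[...,0]>U[0]+.010);q=P[m];qm=q.mean(0)
        nrm=np.linalg.svd(q-qm)[2][2];nrm*=np.sign(nrm[0]);print("front face",qm,nrm,"yaw",np.degrees(np.arctan2(nrm[1],nrm[0])),"tilt",np.degrees(np.arcsin(nrm[2])), "axis offset",(qm-U)[:2]@nrm[:2])
        print("lowest",P[near&(Z>U[2]-.02)&(Z<.2)][:,2].min())
```

```text
[0.55104393 0.00556521 0.12838015]
top cap top 0.22628448901652154 324 (548.8005981445312, 4.255534648895264) 20.809202194213867 [0.54911441 0.00483731 0.22548292] slope deg [-0.0480506   0.27905566]
scene cap top 0.229974888985492 172 (551.2777099609375, 5.697113037109375) 22.974611282348633 [0.55201407 0.004506   0.22966038] slope deg [-0.61683115  1.0670344 ]
front face [0.57334079 0.00492912 0.16590042] [0.99953018 0.02797267 0.01252755] yaw 1.6030507247579389 tilt 0.7177945159877136 axis offset 0.022268588638348717
lowest 0.12869611615540588
```

```bash
python3 -c "
from h import *
gojar(bay+[0,0,.025],Rf);gojar(bay+[0,0,.0],Rf)"
```

```text
dpos [-86.    1.8  47.4] twist [ 0.  -0.2 -0.5] | tcp [0.4944 0.013  0.1058] t 6.5167 q [  -4.2  -54.2  -64.8   19.2   -4.1 -177.2] F [-0.3 -0.1 -3.1] w 0.554 gf 72.9
dpos [-107.7    2.    59.8] twist [ 0.  -0.2 -0.5] | tcp [0.4944 0.013  0.0808] t 6.5167 q [  -4.2  -54.2  -64.8   19.2   -4.1 -177.2] F [-0.3 -0.1 -3.1] w 0.554 gf 72.9
```

Call:
servo_tool(
  increments=[
    {"delta_pos": [-8, 1, 4], "twist": [0, 0, -0.2]},
    {"delta_pos": [-20, 1.5, 11], "twist": [0, 0, -0.3]},
    {"delta_pos": [-36, 1.5, 20], "twist": [0, 0, -0.3]},
    {"delta_pos": [-52, 1.5, 29], "twist": [0, 0, -0.3]},
    {"delta_pos": [-66, 1.5, 36], "twist": [0, 0, -0.3]},
    {"delta_pos": [-76, 1.5, 42], "twist": [0, 0, -0.3]},
    {"delta_pos": [-84, 1.5, 46], "twist": [0, 0, -0.3]},
    {"delta_pos": [-86, 1.5, 47.4], "twist": [0, 0, -0.3]},
    {"delta_pos": [-86, 1.5, 47.4], "twist": [0, 0, -0.3]},
  ],
)

```text
time: 7.27
tool_pos: [0.5092, 0.0158, 0.1087]
tcp_rot: [[0.505, -0.158, 0.848], [-0.08, -0.987, -0.137], [0.859, 0.001, -0.512]]
wrist_force: [0.0, -0.4, -3.1]
width: 0.549
grasp_force: 72.9
```

```bash
python3 jar.py p2; python3 -c "
from h import *
gojar(bay+[0,0,.001],Rf)
a=cv2.imread('pics/p2scene.png')[130:270,160:340];b=cv2.imread('pics/p2top.png')[110:250,210:390]
cv2.imwrite('pics/p2.png',cv2.resize(np.hstack([a,b]),(792,308)))"
```

```text
dpos [ 71.9   5.3 -59.3] twist [ 0.3  0.8 -0.1] | tcp [0.4944 0.013  0.2008] t 7.2667 q [  -3.4  -39.1  -69.4    0.6   -4.9 -177.1] F [ 0.  -0.4 -3.1] w 0.549 gf 72.9
underside est [0.5628 0.0072 0.0322]
top 146 [ 0.5356 -0.0175  0.033 ] [0.5875 0.0338 0.1195] [0.5545 0.0128 0.0999]
 cap 386 [0.5557 0.0086 0.1301] 0.135
scene 269 [ 0.5498 -0.0182  0.0358] [0.5919 0.0324 0.1216] [0.5835 0.0062 0.089 ]
 cap 411 [0.5573 0.0086 0.1306] 0.1433
dpos [-32.9   5.1   1.9] twist [ 0.3  0.5 -0.1] | tcp [0.4944 0.013  0.0818] t 7.3667 q [  -3.4  -39.2  -69.3    0.6   -4.9 -177.1] F [ 0.6 -0.  -2. ] w 0.553 gf 72.9
```

View pics/p2.png

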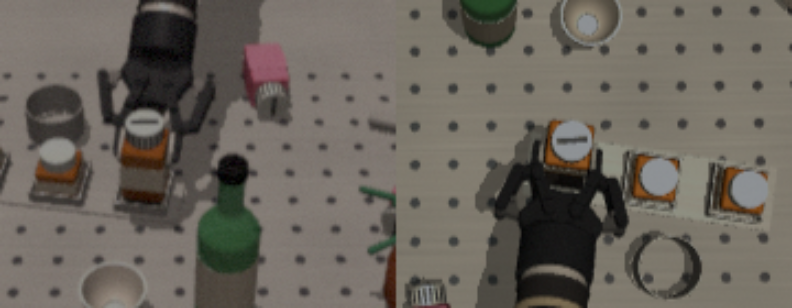

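The jar is still held over the bay, but about 14 mm too far out: q3 is at its limit (-69.4°). I'll fit the arm's kinematics to check whether the placing pose is reachable.

```bash
cat > kin.py <<'E'
from h import *
from scipy.optimize import least_squares
D=[([-71.895,2.75,5.684,92.934,0,82.678],[.225,-.474,.304]),([-23.5,-18.4,-17.9,90.5,0,60.8],[.3763,-.0905,.2638]),
([14.4,-20,-29.9,59.5,-5.2,31.7],[.4662,.166,.1921]),([10.6,-28.2,-41.4,47.1,2.8,-4.9],[.4663,.1674,.164]),
([11.7,-13.7,-41.4,32.1,2.7,-4.8],[.5167,.1872,.0792]),([11.7,-20.7,-29.3,51.7,2.7,-54.2],[.5142,.1867,.2258]),
([9.1,-35.3,-46.4,36.7,-15.6,-123.1],[.5016,.0823,.2097]),([-4.2,-54.2,-64.9,19.3,-4.1,-177.1],[.4954,.0134,.2022]),
([-3.4,-39.1,-69.4,.6,-4.9,-177.1],[.5092,.0158,.1087])]
rz=lambda a:Ro.from_euler('z',a,degrees=True).as_matrix();ry=lambda a:Ro.from_euler('y',a,degrees=True).as_matrix()
def rot(q,sg=1): return rz(q[0])@ry(q[1]-q[2]+q[3])@rz(sg*q[4])   # tool z = column x
def fk(x,q,sg=1):
    h,ux,uz,vx,vz,wx,wz,lat,t=x
    return rz(q[0])@(np.array([0,lat,h])+ry(q[1])@[ux,0,uz]+ry(q[1]-q[2])@[vx,0,vz]+ry(q[1]-q[2]+q[3])@[wx,0,wz])+rot(q,sg)[:,0]*t
def fit(sg):
    x0=[.26,.05,.28,.3,.0,.07,0,0,.2]
    return least_squares(lambda x:np.concatenate([np.r_[(fk(x,np.array(q),sg)-p)] for q,p in D]+[1e-3*(x-np.array(x0))]),x0)
sg=min((1,-1),key=lambda s:fit(s).cost);X=fit(sg).x
lo=np.array([-166.93,-56.73,-69.38,-121.58,-85.45]);hi=np.array([166.93,111.36,81.34,131.49,84.26])
def ik(p,z,q0=(0,-35,-50,20,0)):
    f=lambda q:np.r_[(fk(X,q,sg)-p)*1000,(rot(q,sg)[:,0]-z)*300]
    r=least_squares(f,q0,bounds=(lo,hi),x_scale=20);return r.x,np.linalg.norm(r.fun[:3]),np.linalg.norm(r.fun[3:])/300*57.3
E
python3 - <<'E'
from kin import *
print(sg,X.round(3),[(np.linalg.norm(fk(X,np.array(q),sg)-p)*1000).round(1) for q,p in D])
s=env.get_state();print("z check",s["tcp_rot"][:,2],rot(s["q"],sg)[:,0])
for U,yaws in((bay,(-8.8,)),(bay+[0,0,.025],(-8.8,)),(bay+[0,0,.05],(-8.8,)),(np.array([.6,.09,.0]),(-20,0,20)),(np.array([.62,-.05,.0]),(-20,0)),(np.array([.45,.05,0]),(-45,45))):
  for y in yaws:
    c=np.radians(y);ff=np.array([np.cos(c),np.sin(c),0]);z=np.cos(b)*ff-np.sin(b)*up;R=frame(z,np.cross(z,up))
    q,e,o=ik(U-R@Jp,z);print(U,y,q.round(1),"err mm",e.round(1),"deg",o.round(1))
E
```

```text
1 [ 0.225  0.001  0.388  0.504  0.023  0.114 -0.001  0.067  0.243] [np.float64(0.5), np.float64(0.2), np.float64(0.2), np.float64(0.3), np.float64(0.4), np.float64(0.6), np.float64(0.6), np.float64(0.4), np.float64(0.3)]
z check [ 0.85039719 -0.13713533 -0.50795523] [ 0.85039719 -0.13713533 -0.50795523]
[0.549  0.0045 0.005 ] -8.8 [ -3.2 -34.5 -69.4  -2.4  -5.5] err mm 14.6 deg 2.4
[0.549  0.0045 0.03  ] -8.8 [ -3.6 -40.8 -69.4   3.3  -5. ] err mm 10.3 deg 1.9
[0.549  0.0045 0.055 ] -8.8 [ -4.  -46.4 -69.4   8.1  -4.4] err mm 5.2 deg 1.0
[0.6  0.09 0.  ] -20 [ 17.5 -11.2 -56.3  -9.1 -31.8] err mm 0.0 deg 0.0
[0.6  0.09 0.  ] 0 [  3.9 -20.8 -64.7 -13.9  -3.4] err mm 0.0 deg 0.0
[0.6  0.09 0.  ] 20 [-11.1 -20.2 -63.3  -9.1  26.6] err mm 0.0 deg 0.0
[ 0.62 -0.05  0.  ] -20 [ -4.1 -15.  -60.5 -14.5 -13.8] err mm 0.0 deg 0.0
[ 0.62 -0.05  0.  ] 0 [-18.8 -18.2 -62.7 -13.1  16.2] err mm 0.0 deg 0.0
[0.45 0.05 0.  ] -45 [ 31.3 -15.6 -54.1  29.1 -57.3] err mm 0.0 deg 0.0
[0.45 0.05 0.  ] 45 [-40.7 -22.8 -58.1  47.4  59.7] err mm 0.0 deg 0.0
```

Run:
```python
from kin import *
q0s=[(20,-15,-50,30,-60),(35,0,-40,30,-80),(40,20,-20,40,-70)]
def q6of(q,R):  # reference: calibrate offset from the present state
    s=env.get_state(); A=rot(s["q"],sg).T@s["tcp_rot"]; B=rot(q,sg).T@R
    M=A.T@B   # rotation about tool z from the present q6
    return s["q"][5]+np.degrees(np.arctan2(M[1,0],M[0,0]))
for y in(-98.8,-95,-93,-90):
  c=np.radians(y);ff=np.array([np.cos(c),np.sin(c),0]);z=np.cos(b)*ff-np.sin(b)*up;R=frame(z,np.cross(z,up))
  for dz in(0,.03,.1):
    r=min((ik(bay+[0,0,dz]-R@Jp,z,q0) for q0 in q0s),key=lambda r:r[1]+r[2]);print(y,dz,r[0].round(1),r[1].round(1),r[2].round(1),"tcp",(bay-R@Jp).round(3),"q6",q6of(r[0],R).round(1))
```

```text
-98.8 0 [ 18.4  42.3  13.8  99.9 -50.4] 0.0 0.0 tcp [0.557 0.059 0.081] q6 -44.2
-98.8 0.03 [ 18.4  40.4  14.5 102.5 -50.4] 0.0 0.0 tcp [0.557 0.059 0.081] q6 -44.2
-98.8 0.1 [ 18.4  36.6  17.4 109.1 -50.4] 0.0 0.0 tcp [0.557 0.059 0.081] q6 -44.2
-95 0 [ 19.1  39.3   9.6  95.6 -52.2] 0.0 0.0 tcp [0.554 0.06  0.081] q6 -48.2
-95 0.03 [ 19.1  37.3  10.4  98.3 -52.2] 0.0 0.0 tcp [0.554 0.06  0.081] q6 -48.2
-95 0.1 [ 19.1  33.5  13.2 105.  -52.2] 0.0 0.0 tcp [0.554 0.06  0.081] q6 -48.2
-93 0 [ 19.4  37.7   7.4  93.1 -53.2] 0.0 0.0 tcp [0.552 0.06  0.081] q6 -50.5
-93 0.03 [ 19.4  35.7   8.1  95.9 -53.2] 0.0 0.0 tcp [0.552 0.06  0.081] q6 -50.5
-93 0.1 [ 19.4  31.8  11.  102.7 -53.2] 0.0 0.0 tcp [0.552 0.06  0.081] q6 -50.5
-90 0 [ 19.9  35.2   4.   89.3 -54.5] 0.0 0.0 tcp [0.549 0.06  0.081] q6 -54.1
-90 0.03 [ 19.9  33.1   4.8  92.1 -54.5] 0.0 0.0 tcp [0.549 0.06  0.081] q6 -54.1
-90 0.1 [ 19.9  29.1   7.7  99.  -54.5] 0.0 0.0 tcp [0.549 0.06  0.081] q6 -54.1
```

```bash
cat >> kin.py <<'E'
def chain(q):
    h,ux,uz,vx,vz,wx,wz,lat,t=X
    A=rz(q[0]);sh=A@[0,lat,h];el=sh+A@ry(q[1])@[ux,0,uz];j4=el+A@ry(q[1]-q[2])@[vx,0,vz];w=j4+A@ry(q[1]-q[2]+q[3])@[wx,0,wz]
    return [el,j4,w,w+rot(q,sg)[:,0]*t]
def clear(q):
    out=[]
    pts=np.concatenate([np.load(n+".npz")["P"].reshape(-1,3) for n in("top","scene")]);pts=pts[np.isfinite(pts).all(1)]
    pts=pts[(pts[:,2]>.02)&(pts[:,2]<.3)&(pts[:,0]>.35)&(pts[:,0]<.9)&(abs(pts[:,1])<.45)]
    pts=pts[np.linalg.norm(pts[:,:2]-[.54,.194],axis=1)>.07]
    C=chain(q)
    for a0,a1 in zip(C[:-1],C[1:]):
        v=a1-a0;t=np.clip((pts-a0)@v/(v@v),0,1);D_=np.linalg.norm(pts-a0-t[:,None]*v,axis=1);k=np.argsort(D_)[3];out.append((D_[k].round(3),pts[k].round(3).tolist()))
    return out
E
python3 - <<'E'
from kin import *
for q in([18.4,42.3,13.8,99.9,-50.4],[18.4,36.6,17.4,109.1,-50.4]):
    print([c.round(3).tolist() for c in chain(np.array(q))]);print(clear(np.array(q)))
E
```

```text
[[0.227, 0.146, 0.512], [0.657, 0.289, 0.291], [0.59, 0.267, 0.202], [0.557, 0.059, 0.081]]
[(np.float64(0.121), [0.707, 0.319, 0.184]), (np.float64(0.07), [0.629, 0.288, 0.148]), (np.float64(0.067), [0.54, 0.035, 0.021])]
[[0.199, 0.137, 0.536], [0.657, 0.289, 0.392], [0.59, 0.267, 0.303], [0.558, 0.059, 0.181]]
[(np.float64(0.215), [0.72, 0.283, 0.186]), (np.float64(0.157), [0.67, 0.28, 0.168]), (np.float64(0.142), [0.693, 0.087, 0.144])]
```

```bash
cat >> kin.py <<'E'
def Ryaw(y):
    c=np.radians(y);ff=np.array([np.cos(c),np.sin(c),0]);z=np.cos(b)*ff-np.sin(b)*up;return frame(z,np.cross(z,up))
E
python3 - <<'E'
from kin import *
q=env.get_state()["q"][:5]
print("lift",env.get_state()["tcp_rot"].T@[0,0,140.])
for y in np.arange(-8.8,-96,-7.2):
    R=Ryaw(y);k=(-8.8-y)/86.4;U=np.array([.563*(1-k)+.549*k,.0045,.17]);q,e,o=ik(U-R@Jp,R[:,2],np.clip(q,lo+.1,hi-.1));c=clear(q)
    print(round(y,1),q.round(1),e.round(1),o.round(1),[x[0] for x in c])
R=Ryaw(-95.2)
for dz in(.1,.05,.02,0):
    q,e,o=ik(bay+[0,0,dz]-R@Jp,R[:,2],q);c=clear(q);print(dz,q.round(1),e.round(1),c)
E
```

```text
lift [ 1.20593629e+02  1.16840501e-01 -7.11137324e+01]
-8.8 [ -4.2 -51.8 -59.   22.9  -4. ] 0.0 0.0 [np.float64(0.413), np.float64(0.334), np.float64(0.204)]
-16.0 [  2.  -48.3 -57.3  22.2 -15.5] 0.0 0.0 [np.float64(0.408), np.float64(0.326), np.float64(0.207)]
-23.2 [  7.5 -43.1 -54.5  22.5 -26.2] 0.0 0.0 [np.float64(0.405), np.float64(0.32), np.float64(0.209)]
-30.4 [ 12.  -36.8 -50.6  24.2 -35.7] 0.0 0.0 [np.float64(0.403), np.float64(0.316), np.float64(0.206)]
-37.6 [ 15.6 -29.9 -45.7  28.2 -43.9] 0.0 0.0 [np.float64(0.404), np.float64(0.314), np.float64(0.202)]
-44.8 [ 18.2 -22.6 -39.6  34.7 -50.5] 0.0 0.0 [np.float64(0.409), np.float64(0.315), np.float64(0.197)]
-52.0 [ 19.9 -14.8 -32.6  44.  -55.4] 0.0 0.0 [np.float64(0.416), np.float64(0.317), np.float64(0.192)]
-59.2 [ 21.   -6.5 -24.5  55.6 -58.6] 0.0 0.0 [np.float64(0.412), np.float64(0.307), np.float64(0.187)]
-66.4 [ 21.4   1.9 -15.8  68.6 -59.9] 0.0 0.0 [np.float64(0.384), np.float64(0.286), np.float64(0.181)]
-73.6 [ 21.4  10.1  -7.   81.4 -59.6] 0.0 0.0 [np.float64(0.358), np.float64(0.267), np.float64(0.176)]
-80.8 [
[... 290 characters left out ...]
at64(0.156)]
0.1 [ 19.1  33.7  13.4 105.2 -52.1] 0.0 [(np.float64(0.224), [0.708, 0.323, 0.186]), (np.float64(0.164), [0.636, 0.291, 0.152]), (np.float64(0.146), [0.693, 0.087, 0.144])]
0.05 [ 19.1  36.3  11.2 100.4 -52.1] 0.0 [(np.float64(0.178), [0.708, 0.323, 0.186]), (np.float64(0.119), [0.629, 0.288, 0.148]), (np.float64(0.113), [0.54, 0.035, 0.021])]
0.02 [ 19.1  38.1  10.3  97.6 -52.1] 0.0 [(np.float64(0.151), [0.67, 0.28, 0.168]), (np.float64(0.094), [0.624, 0.294, 0.147]), (np.float64(0.085), [0.528, 0.035, 0.024])]
0 [ 19.1  39.5   9.8  95.8 -52.1] 0.0 [(np.float64(0.133), [0.667, 0.281, 0.166]), (np.float64(0.079), [0.625, 0.292, 0.147]), (np.float64(0.066), [0.54, 0.035, 0.021])]
```

Call:
servo_tool(
  increments=[
    {"delta_pos": [12, 0, -7], "twist": [0, 0, 0]},
    {"delta_pos": [36, 0, -21], "twist": [0, 0, 0]},
    {"delta_pos": [66, 0, -39], "twist": [0, 0, 0]},
    {"delta_pos": [96, 0, -57], "twist": [0, 0, 0]},
    {"delta_pos": [115, 0, -68], "twist": [0, 0, 0]},
    {"delta_pos": [121, 0, -71], "twist": [0, 0, 0]},
    {"delta_pos": [121, 0, -71], "twist": [0, 0, 0]},
  ],
)

```text
time: 7.95
tool_pos: [0.5115, 0.0154, 0.2577]
tcp_rot: [[0.493, -0.159, 0.855], [-0.08, -0.987, -0.138], [0.866, -0.0, -0.5]]
wrist_force: [0.7, 0.6, -3.7]
width: 0.553
grasp_force: 73.0
```

```bash
cat > rows.py <<'E'
from kin import *
import sys
U=np.array(eval(sys.argv[1]));y0,y1,n=map(float,sys.argv[2:5])
s=env.get_state();R0=s["tcp_rot"];p0=s["tool_pos"]
print(s["tool_pos"].round(4),np.round(s["q"],1),"F",s["wrist_force"].round(1),"jar",(p0+R0@Jp).round(4),"jz",(R0@np.array([.8636,0,-.5042])).round(3))
for k in np.linspace(1/n,1,int(n)):
    R=Ryaw(y0+(y1-y0)*k);Uk=U if len(sys.argv)<6 else (p0+R0@Jp)*(1-k)+U*k
    print((R0.T@(Uk-R@Jp-p0)*1000).round(1).tolist(),np.degrees(Ro.from_matrix(R0.T@R).as_rotvec()).round(1).tolist())
E
python3 rows.py "[.557,.0045,.155]" -8.8 -75 10 l
```

```text
[0.5115 0.0154 0.2577] [  -3.4  -51.   -57.3   23.8   -5.  -177.1] F [ 0.7  0.6 -3.7] jar [0.5662 0.0066 0.1819] jz [-0.005  0.001  1.   ]
[-2.6, -5.7, 0.9] [-5.4, -0.0, 3.1]
[-4.8, -11.6, 2.4] [-11.2, -0.0, 6.4]
[-6.7, -17.4, 4.5] [-16.9, -0.0, 9.7]
[-8.2, -22.9, 7.3] [-22.6, -0.0, 13.1]
[-9.4, -28.1, 10.6] [-28.4, -0.0, 16.4]
[-10.3, -32.9, 14.4] [-34.1, -0.0, 19.7]
[-10.9, -37.3, 18.8] [-39.8, -0.0, 23.0]
[-11.3, -41.1, 23.6] [-45.6, -0.0, 26.3]
[-11.4, -44.3, 28.7] [-51.3, -0.0, 29.6]
[-11.3, -46.9, 34.2] [-57.0, -0.0, 32.9]
```

Call:
servo_tool(
  increments=[
    {"delta_pos": [-2.6, -5.7, 1], "twist": [-5.4, 0, 3.1]},
    {"delta_pos": [-4.8, -11.6, 2.4], "twist": [-11.2, 0, 6.4]},
    {"delta_pos": [-6.7, -17.4, 4.5], "twist": [-16.9, 0, 9.7]},
    {"delta_pos": [-8.2, -22.9, 7.3], "twist": [-22.6, 0, 13.1]},
    {"delta_pos": [-9.4, -28.1, 10.6], "twist": [-28.4, 0, 16.4]},
    {"delta_pos": [-10.3, -32.9, 14.4], "twist": [-34.1, 0, 19.7]},
    {"delta_pos": [-10.9, -37.3, 18.8], "twist": [-39.8, 0, 23]},
    {"delta_pos": [-11.3, -41.1, 23.6], "twist": [-45.6, 0, 26.3]},
    {"delta_pos": [-11.4, -44.3, 28.7], "twist": [-51.3, 0, 29.6]},
    {"delta_pos": [-11.3, -46.9, 34.2], "twist": [-57, 0, 32.9]},
  ],
)

```text
time: 8.78
tool_pos: [0.5385, 0.058, 0.2212]
tcp_rot: [[0.181, -0.941, 0.285], [-0.476, -0.337, -0.812], [0.861, 0.012, -0.509]]
wrist_force: [0.4, -0.1, -3.2]
width: 0.55
grasp_force: 73.3
```

```bash
python3 -c "
from h import *
R=env.get_state()['tcp_rot'];print('yaw',np.degrees(np.arctan2(R[1,2],R[0,2])))"; python3 rows.py "[.549,.0045,.11]" -69 -95.2 5 l
```

```text
yaw -70.69181011841127
[0.5385 0.058  0.2212] [ 21.3   8.2 -11.7  73.5 -59.3 -86.8] F [ 0.4 -0.1 -3.2] jar [0.556  0.0065 0.1448] jz [ 0.013 -0.001  1.   ]
[-6.9, -1.5, 3.2] [-3.1, 0.6, 2.6]
[-12.6, -5.2, 7.1] [-7.6, 0.5, 5.2]
[-18.1, -8.8, 11.4] [-12.1, 0.5, 7.9]
[-23.3, -12.2, 16.1] [-16.6, 0.5, 10.5]
[-28.4, -15.5, 21.2] [-21.2, 0.4, 13.2]
```

Call:
servo_tool(
  increments=[
    {"delta_pos": [-7, -1.5, 3], "twist": [-3.1, 0.5, 2.6]},
    {"delta_pos": [-12.6, -5.2, 7], "twist": [-7.6, 0.5, 5.2]},
    {"delta_pos": [-18, -8.8, 11.4], "twist": [-12.1, 0.5, 7.9]},
    {"delta_pos": [-23.3, -12.2, 16], "twist": [-16.6, 0.5, 10.5]},
    {"delta_pos": [-28.4, -15.5, 21.2], "twist": [-21.2, 0.4, 13.2]},
    {"delta_pos": [-28.4, -15.5, 21.2], "twist": [-21.2, 0.4, 13.2]},
    {"delta_pos": [-28.4, -15.5, 21.2], "twist": [-21.2, 0.4, 13.2]},
    {"delta_pos": [-28.4, -15.5, 21.2], "twist": [-21.2, 0.4, 13.2]},
  ],
)

```text
time: 9.45
tool_pos: [0.5545, 0.0588, 0.1881]
tcp_rot: [[-0.046, -0.996, -0.074], [-0.498, 0.087, -0.863], [0.866, -0.003, -0.5]]
wrist_force: [-0.2, 0.1, -2.7]
width: 0.554
grasp_force: 73.4
```

```bash
python3 rows.py "[.549,.0045,.03]" -95.2 -95.2 1
python3 - <<'E'
from h import *
s=env.get_state();U=s["tool_pos"]+s["tcp_rot"]@Jp
ims=[]
for n in("top","scene"):
    img,P=cam(n);Z=P[...,2];ims.append(img[110:250,210:390] if n=="top" else img[130:270,160:340])
    near=np.hypot(P[...,0]-U[0],P[...,1]-U[1])<.03
    zt=np.percentile(Z[near&(Z>U[2]+.085)&(Z<U[2]+.12)],75);m=near&(abs(Z-zt)<.003);q=P[m]
    (c,r)=cv2.minEnclosingCircle((q[:,:2]*1000).astype(np.float32));print(n,"cap top",zt-U[2],c,r,"jar est",U)
cv2.imwrite('pics/p3.png',cv2.resize(np.hstack(ims)[...,::-1],(792,308)))
E
```

```text
[0.5545 0.0588 0.1881] [ 19.   33.   13.5 105.5 -52.3 -48.3] F [-0.2  0.1 -2.7] jar [0.5499 0.0037 0.1123] jz [-0.002  0.005  1.   ]
[-71.6, 0.8, 40.6] [-0.3, 0.0, -0.0]
top cap top 0.09962804661824227 (548.9659423828125, 4.338714599609375) 21.249704360961914 jar est [0.54992006 0.00373387 0.11228048]
scene cap top 0.10358601679653713 (551.2999877929688, 3.693497657775879) 21.974647521972656 jar est [0.54992006 0.00373387 0.11228048]
```

View pics/p3.png

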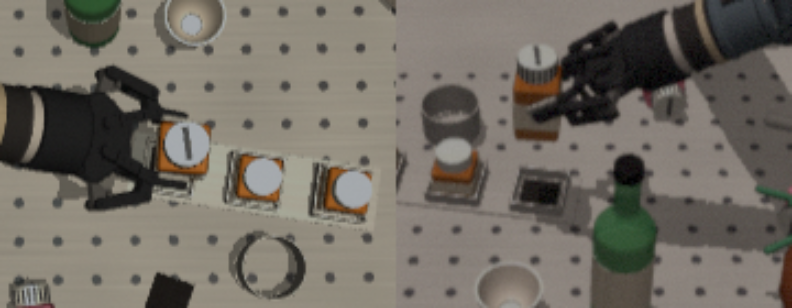

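The jar is upright beside the bay's line and level, its cap at (185,140), and the gripper comes in from the free left side. I'll lower it.

Call:
servo_tool(
  increments=[
    {"delta_pos": [-8, 0.8, 5], "twist": [-0.3, 0, 0]},
    {"delta_pos": [-22, 0.8, 13], "twist": [-0.3, 0, 0]},
    {"delta_pos": [-38, 0.8, 22], "twist": [-0.3, 0, 0]},
    {"delta_pos": [-52, 0.8, 30], "twist": [-0.3, 0, 0]},
    {"delta_pos": [-63, 0.8, 36], "twist": [-0.3, 0, 0]},
    {"delta_pos": [-69, 0.8, 39.5], "twist": [-0.3, 0, 0]},
    {"delta_pos": [-71.6, 0.8, 40.6], "twist": [-0.3, 0, 0]},
    {"delta_pos": [-71.6, 0.8, 40.6], "twist": [-0.3, 0, 0]},
  ],
)

```text
time: 10.22
tool_pos: [0.5542, 0.0595, 0.1068]
tcp_rot: [[-0.047, -0.996, -0.08], [-0.498, 0.092, -0.862], [0.866, -0.001, -0.5]]
wrist_force: [-0.8, -0.0, -3.9]
width: 0.552
grasp_force: 73.4
```

```bash
python3 rows.py "[.549,.0045,.004]" -95.2 -95.2 1
python3 - <<'E'
from h import *
s=env.get_state();U=s["tool_pos"]+s["tcp_rot"]@Jp
for n in("top","scene"):
    img,P=cam(n);Z=P[...,2]
    near=np.hypot(P[...,0]-U[0],P[...,1]-U[1])<.03
    zt=np.percentile(Z[near&(Z>U[2]+.085)&(Z<U[2]+.12)],75);m=near&(abs(Z-zt)<.003);q=P[m]
    (c,r)=cv2.minEnclosingCircle((q[:,:2]*1000).astype(np.float32));print(n,"cap top",zt-U[2],c,r,"jar est",U)
E
```

```text
[0.5542 0.0595 0.1068] [ 19.   37.8  10.5  98.3 -52.1 -47.8] F [-0.8 -0.  -3.9] jar [0.5491 0.0045 0.031 ] jz [-0.     0.005  1.   ]
[-23.4, 0.2, 13.5] [0.1, -0.0, -0.1]
top cap top 0.09979820174355944 (548.7650756835938, 4.755516052246094) 20.726484298706055 jar est [0.54909615 0.00445064 0.03098829]
scene cap top 0.1033696906281246 (550.771484375, 5.238496780395508) 21.36687469482422 jar est [0.54909615 0.00445064 0.03098829]
```

Call:
servo_tool(
  increments=[
    {"delta_pos": [-3, 0.1, 1.8], "twist": [0, 0, 0]},
    {"delta_pos": [-7, 0.2, 4], "twist": [0, 0, 0]},
    {"delta_pos": [-11, 0.2, 6.4], "twist": [0, 0, 0]},
    {"delta_pos": [-15, 0.2, 8.7], "twist": [0, 0, 0]},
    {"delta_pos": [-18, 0.2, 10.4], "twist": [0, 0, 0]},
    {"delta_pos": [-20, 0.2, 11.5], "twist": [0, 0, 0]},
    {"delta_pos": [-20.7, 0.2, 12], "twist": [0, 0, 0]},
    {"delta_pos": [-20.7, 0.2, 12], "twist": [0, 0, 0]},
  ],
)

```text
time: 10.98
tool_pos: [0.5541, 0.0594, 0.0826]
tcp_rot: [[-0.047, -0.996, -0.08], [-0.498, 0.093, -0.862], [0.866, -0.0, -0.5]]
wrist_force: [1.0, -0.8, -3.5]
width: 0.553
grasp_force: 73.4
```

```bash
python3 rows.py "[.549,.0045,.005]" -95.2 -95.2 1
```

```text
[0.5541 0.0594 0.0826] [ 19.   39.4   9.9  96.1 -52.1 -47.8] F [ 1.  -0.8 -3.5] jar [0.549  0.0043 0.0068] jz [0.    0.005 1.   ]
[-1.6, 0.1, 0.7] [0.1, -0.0, -0.1]
```

Call:
servo_tool(
  increments=[
    {"delta_pos": [-0.5, 0, 0.3], "twist": [0, 0, 0]},
    {"delta_pos": [-1, 0, 0.6], "twist": [0, 0, 0]},
    {"delta_pos": [-1.5, 0, 0.9], "twist": [0, 0, 0]},
    {"delta_pos": [-1.8, 0, 1.0], "twist": [0, 0, 0]},
    {"delta_pos": [-1.8, 0, 1.0], "twist": [0, 0, 0]},
  ],
)

```text
time: 11.4
tool_pos: [0.5545, 0.0595, 0.0816]
tcp_rot: [[-0.047, -0.996, -0.079], [-0.497, 0.092, -0.863], [0.866, -0.001, -0.5]]
wrist_force: [-0.9, 1.4, -0.5]
width: 0.554
grasp_force: 73.5
```

Call:
servo_tool(
  increments=[
    {"delta_pos": [-0.3, 0, 0.2], "twist": [0, 0, 0]},
    {"delta_pos": [-0.3, 0, 0.2], "twist": [0, 0, 0]},
    {"delta_pos": [-0.3, 0, 0.2], "twist": [0, 0, 0]},
    {"delta_pos": [-0.3, 0, 0.2], "twist": [0, 0, 0]},
    {"delta_pos": [-0.3, 0, 0.2], "twist": [0, 0, 0]},
    {"delta_pos": [-0.3, 0, 0.2], "twist": [0, 0, 0]},
  ],
  jaw=0.9,
)

```text
time: 11.9
tool_pos: [0.5544, 0.0595, 0.0807]
tcp_rot: [[-0.047, -0.996, -0.08], [-0.498, 0.093, -0.862], [0.866, -0.001, -0.5]]
wrist_force: [0.3, -0.2, 0.9]
width: 0.954
grasp_force: 0.0
```

```bash
cat > look.py <<'E'
from h import *
import sys
U=np.array([.549,.0045,.005]);ims=[]
for n in("top","scene"):
    img,P=cam(n);Z=P[...,2];ims.append(img[110:250,210:390] if n=="top" else img[130:270,160:340])
    near=np.hypot(P[...,0]-U[0],P[...,1]-U[1])<.03
    m=near&(Z>.095)&(Z<.116)
    if m.sum()<20: print(n,"hidden");continue
    zt=np.percentile(Z[m],75);m=near&(abs(Z-zt)<.003);q=P[m]
    (c,r)=cv2.minEnclosingCircle((q[:,:2]*1000).astype(np.float32));print(n,"cap top z",zt,c,r,len(q))
cv2.imwrite(f'pics/{sys.argv[1]}.png',cv2.resize(np.hstack(ims)[...,::-1],(792,308)))
E
python3 look.py p4; python3 rows.py "[.549,.0045,.005]" -95.2 -95.2 1|head -1
python3 -c "
from h import *
s=env.get_state();R=s['tcp_rot'];print('back 120:',[0,0,-120],'up in tool',R.T@[0,0,1])"
```

```text
top cap top z 0.10547943007973526 (549.1326293945312, 5.063455104827881) 21.070812225341797 238
scene cap top z 0.1082739197014766 (549.8294677734375, 4.718499660491943) 21.579891204833984 153
[0.5543 0.0595 0.0806] [ 19.   39.5   9.9  95.9 -52.1 -47.8] F [0.1 0.3 0.7] jar [0.5493 0.0044 0.0048] jz [-0.001  0.005  1.   ]
back 120: [0, 0, -120] up in tool [ 0.86597454 -0.00124729 -0.50008653]
```

View pics/p4.png

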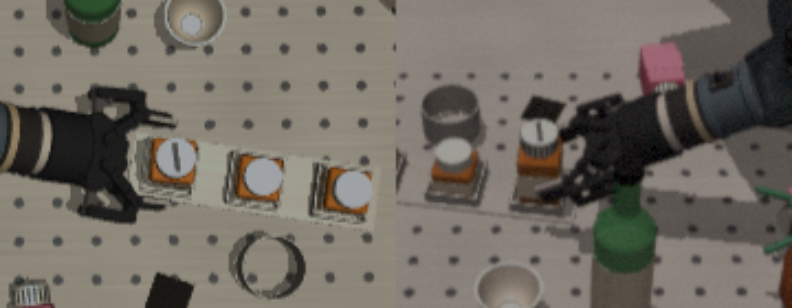

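The jar stands in the bay at (175,160), cap top at z≈0.107 m, so it is seated and the cap is about 2 rad open. Next I retreat upwards.

Call:
servo_tool(
  increments=[
    {"delta_pos": [8, 0, -10], "twist": [0, 0, 0]},
    {"delta_pos": [24, 0, -26], "twist": [0, 0, 0]},
    {"delta_pos": [50, 0, -50], "twist": [0, 0, 0]},
    {"delta_pos": [80, 0, -75], "twist": [0, 0, 0]},
    {"delta_pos": [105, 0, -98], "twist": [0, 0, 0]},
    {"delta_pos": [120, 0, -110], "twist": [0, 0, 0]},
    {"delta_pos": [120, 0, -110], "twist": [0, 0, 0]},
  ],
)

```text
time: 12.58
tool_pos: [0.5589, 0.0956, 0.2456]
tcp_rot: [[-0.054, -0.996, -0.074], [-0.5, 0.091, -0.861], [0.864, -0.01, -0.503]]
wrist_force: [1.0, -0.2, 0.4]
width: 0.949
grasp_force: 0.0
```

```bash
cat >> h.py <<'E'
cap=np.array([.5492,.0047,.107])
E
python3 -c "
from h import *
R=env.get_state()['tcp_rot'];Rd=frame([0,0,-1],R[:,1]);go([*cap[:2],.22],Rd,L=0);print(Rd)"; python3 look.py p5
```

```text
dpos [23.9  1.7 91.9] twist [ -0.5 -59.8  -0.3] | tcp [0.5492 0.0047 0.22  ] t 12.5833 q [ 22.   34.8  22.5 115.5 -50.5 -44.2] F [ 1.  -0.2  0.4] w 0.949 gf 0.0
[[-0.09071699 -0.99587671  0.        ]
 [-0.99587671  0.09071699  0.        ]
 [-0.          0.         -1.        ]]
top cap top z 0.10580560500201422 (548.7632446289062, 5.393828392028809) 20.32628059387207 219
scene cap top z 0.1084773827174047 (549.7920532226562, 3.7631397247314453) 22.34819793701172 154
```

Call:
servo_tool(
  increments=[
    {"delta_pos": [3, 0, 10], "twist": [0, -6.6, 0]},
    {"delta_pos": [6, 0, 20], "twist": [0, -13.2, 0]},
    {"delta_pos": [9, 0, 30], "twist": [0, -20, 0]},
    {"delta_pos": [12, 1, 40], "twist": [0, -26.6, 0]},
    {"delta_pos": [15, 1, 52], "twist": [0, -33.2, 0]},
    {"delta_pos": [18, 1, 64], "twist": [0, -40, 0]},
    {"delta_pos": [21, 1, 78], "twist": [0, -46.6, 0]},
    {"delta_pos": [24, 1.7, 92], "twist": [-0.3, -53.2, -0.2]},
    {"delta_pos": [24, 1.7, 92], "twist": [-0.5, -59.8, -0.3]},
    {"delta_pos": [24, 1.7, 92], "twist": [-0.5, -59.8, -0.3]},
  ],
)

```text
time: 13.52
tool_pos: [0.546, 0.0, 0.2123]
tcp_rot: [[-0.099, -0.995, -0.012], [-0.995, 0.099, -0.0], [0.002, 0.012, -1.0]]
wrist_force: [0.2, 0.5, -0.3]
width: 0.944
grasp_force: 0.0
```

```bash
python3 -c "
from h import *
R=env.get_state()['tcp_rot'];Rd=frame([0,0,-1],R[:,1]);go([*cap[:2],.160],Rd,L=0);print(Rd)"; python3 look.py p6
```

```text
dpos [-5.1 -3.3 52.2] twist [ 0.7 -0.1  0. ] | tcp [0.5492 0.0047 0.16  ] t 13.5167 q [ -7.    6.4  -0.9  83.4  -0.1 -91.3] F [ 0.2  0.5 -0.3] w 0.944 gf 0.0
[[-0.0989426  -0.99509314  0.        ]
 [-0.99509314  0.0989426   0.        ]
 [-0.          0.         -1.        ]]
top cap top z 0.10438833959691773 (544.3652954101562, 21.449033737182617) 10.887669563293457 21
scene cap top z 0.10815562189623426 (552.415283203125, 5.154893398284912) 21.491342544555664 134
```

Run:
```python
from h import *
t=env.get_state()["tool_pos"]
img,P=cam("scene")
Z=P[...,2];r=np.hypot(P[...,0]-t[0],P[...,1]-t[1])
m=(r<.075)&(Z>.115)&(Z<.19);z=np.sort(Z[m]);print(t,len(z),z[:15].round(4),"tip ahead",t[2]-z[4])
```

```text
[0.54635198 0.00236778 0.21247997] 76 [0.1525 0.1557 0.1575 0.1582 0.1583 0.1584 0.1585 0.1586 0.1592 0.1597
 0.1599 0.16   0.16   0.1602 0.1605] tip ahead 0.05420635739087712
```

Call:
servo_tool(
  increments=[
    {"delta_pos": [-3, -2, 4], "twist": [0.4, 0, 0]},
    {"delta_pos": [-5, -3.3, 12], "twist": [0.7, 0, 0]},
    {"delta_pos": [-5, -3.3, 24], "twist": [0.7, 0, 0]},
    {"delta_pos": [-5, -3.3, 36], "twist": [0.7, 0, 0]},
    {"delta_pos": [-5, -3.3, 47], "twist": [0.7, 0, 0]},
    {"delta_pos": [-5, -3.3, 55], "twist": [0.7, 0, 0]},
    {"delta_pos": [-5, -3.3, 59], "twist": [0.7, 0, 0]},
    {"delta_pos": [-5, -3.3, 59], "twist": [0.7, 0, 0]},
    {"delta_pos": [-5, -3.3, 59], "twist": [0.7, 0, 0]},
  ],
)

```text
time: 14.42
tool_pos: [0.5503, 0.0079, 0.1549]
tcp_rot: [[-0.093, -0.996, 0.003], [-0.996, 0.093, -0.004], [0.003, -0.003, -1.0]]
wrist_force: [-0.6, 0.3, 1.0]
width: 0.95
grasp_force: 0.0
```

```bash
python3 -c "
from h import *
R=env.get_state()['tcp_rot'];Rd=frame([0,0,-1],R[:,1]);go([*cap[:2],.153],Rd,L=0)"
```

```text
dpos [3.3 0.8 2. ] twist [-0.2 -0.2 -0. ] | tcp [0.5492 0.0047 0.153 ] t 14.4167 q [ -6.1   7.5  -6.3  76.1  -0.2 -90.8] F [-0.6  0.3  1. ] w 0.95 gf 0.0
```

Call:
servo_tool(
  increments=[
    {"delta_pos": [3, 0.8, 1.5], "twist": [0, 0, 0]},
    {"delta_pos": [3, 0.8, 1.5], "twist": [0, 0, 0]},
    {"delta_pos": [3, 0.8, 1.5], "twist": [0, 0, 0]},
  ],
)

```text
time: 14.67
tool_pos: [0.5497, 0.0047, 0.1544]
tcp_rot: [[-0.093, -0.996, 0.005], [-0.996, 0.093, -0.004], [0.003, -0.005, -1.0]]
wrist_force: [-0.1, 0.5, 0.6]
width: 0.952
grasp_force: 0.0
```

Call:
servo_tool(
  increments=[
    {"delta_pos": [0, 0, 0], "twist": [0, 0, 0]},
    {"delta_pos": [0, 0, 0], "twist": [0, 0, 0]},
    {"delta_pos": [0, 0, 0], "twist": [0, 0, 0]},
    {"delta_pos": [0, 0, 0], "twist": [0, 0, 0]},
    {"delta_pos": [0, 0, 0], "twist": [0, 0, 0]},
    {"delta_pos": [0, 0, 0], "twist": [0, 0, 0]},
    {"delta_pos": [0, 0, 0], "twist": [0, 0, 0]},
    {"delta_pos": [0, 0, 0], "twist": [0, 0, 0]},
  ],
  jaw=-1,
  grip_force=40,
)

```text
time: 15.33
tool_pos: [0.5494, 0.0051, 0.1541]
tcp_rot: [[-0.092, -0.996, 0.004], [-0.996, 0.092, -0.004], [0.003, -0.004, -1.0]]
wrist_force: [-1.0, 0.4, 3.7]
width: 0.472
grasp_force: 42.6
```

```bash
python3 -c "
from h import *
s=env.get_state();R=s['tcp_rot'];Rd=frame([0,0,-1],R[:,1]);go([*cap[:2],.153],Rd,L=0);print(s['moment'],s['tool_pos'])
img,P=cam('scene');cv2.imwrite('pics/p7.png',cv2.resize(img[130:270,160:340,::-1],(720,560)))"
```

```text
dpos [0.4 0.2 1.1] twist [-0.2 -0.2 -0. ] | tcp [0.5492 0.0047 0.153 ] t 15.3333 q [ -6.4   7.3  -6.5  75.9  -0.2 -91.1] F [-1.   0.4  3.7] w 0.472 gf 42.6
[ 0.00641572  0.29972588 -0.02401851] [0.54942988 0.0050765  0.15409191]
```

View pics/p7.png

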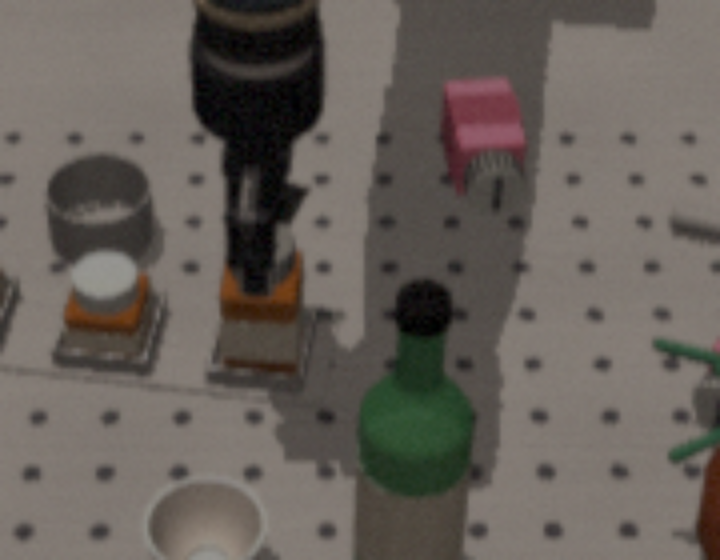

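The gripper holds the cap from straight above, with the fingertips just above the jar's shoulder at (255,285). Now I turn it clockwise, lowering as it closes.

Call:
servo_tool(
  increments=[
    {"delta_pos": [0, 0, 0.2], "twist": [0, 0, 7]},
    {"delta_pos": [0, 0, 0.4], "twist": [0, 0, 14]},
    {"delta_pos": [0, 0, 0.7], "twist": [0, 0, 21]},
    {"delta_pos": [0, 0, 0.9], "twist": [0, 0, 28]},
    {"delta_pos": [0, 0, 1.1], "twist": [0, 0, 35]},
    {"delta_pos": [0, 0, 1.3], "twist": [0, 0, 42]},
    {"delta_pos": [0, 0, 1.5], "twist": [0, 0, 49]},
    {"delta_pos": [0, 0, 1.8], "twist": [0, 0, 56]},
    {"delta_pos": [0, 0, 2], "twist": [0, 0, 63]},
    {"delta_pos": [0, 0, 2.2], "twist": [0, 0, 70]},
  ],
)

```text
time: 16.22
tool_pos: [0.5494, 0.0052, 0.1519]
tcp_rot: [[-0.969, -0.248, 0.004], [-0.248, 0.969, -0.003], [-0.003, -0.004, -1.0]]
wrist_force: [-1.0, -0.2, 3.7]
width: 0.476
grasp_force: 42.7
```

```bash
python3 -c "
from h import *
s=env.get_state();print(s['tool_pos'],s['q'].round(1),s['moment'],s['wrist_force'],s['joint_efforts'])"
```

```text
[0.54940047 0.00519394 0.15189376] [ -6.4   7.4  -6.7  75.7  -0.2 -20.7] [0.12197433 0.35628412 0.11520345] [-1.01650631 -0.21012867  3.65501682] [ -0.27728199 -34.75847125  30.57594538  -0.70473617  -0.08624288
  -0.91110913]
```

Call:
servo_tool(
  increments=[
    {"delta_pos": [0, 0, 0.2], "twist": [0, 0, 5]},
    {"delta_pos": [0, 0, 0.3], "twist": [0, 0, 10]},
    {"delta_pos": [0, 0, 0.5], "twist": [0, 0, 15]},
    {"delta_pos": [0, 0, 0.6], "twist": [0, 0, 20]},
    {"delta_pos": [0, 0, 0.8], "twist": [0, 0, 25]},
  ],
)

```text
time: 16.63
tool_pos: [0.5495, 0.0052, 0.1511]
tcp_rot: [[-0.983, 0.183, 0.004], [0.183, 0.983, -0.003], [-0.004, -0.003, -1.0]]
wrist_force: [-2.1, 1.4, 3.9]
width: 0.474
grasp_force: 42.7
```

```bash
cat > m.py <<'E'
from h import *
s=env.get_state();print(s['tool_pos'].round(4),'q6',s['q'][5].round(1),'M',s['moment'].round(3),'F',s['wrist_force'].round(1),'tau6',s['joint_efforts'][5].round(3))
E
python3 m.py
```

```text
[0.5495 0.0052 0.1511] q6 4.2 M [0.035 0.344 0.044] F [-2.1  1.4  3.9] tau6 -0.639
```

Call:
servo_tool(
  increments=[
    {"delta_pos": [0, 0, 0.1], "twist": [0, 0, 4]},
    {"delta_pos": [0, 0, 0.2], "twist": [0, 0, 8]},
    {"delta_pos": [0, 0, 0.3], "twist": [0, 0, 12]},
  ],
)

```text
time: 16.88
tool_pos: [0.5497, 0.0051, 0.1509]
tcp_rot: [[-0.924, 0.382, 0.004], [0.382, 0.924, -0.004], [-0.005, -0.002, -1.0]]
wrist_force: [-0.1, -0.3, 3.1]
width: 0.472
grasp_force: 42.6
```

```bash
python3 m.py
```

```text
[0.5497 0.0051 0.1509] q6 16.1 M [-0.03   0.15  -0.007] F [-0.1 -0.3  3.1] tau6 -0.495
```

Call:
servo_tool(
  increments=[
    {"delta_pos": [0, 0, 0.1], "twist": [0, 0, 4]},
    {"delta_pos": [0, 0, 0.2], "twist": [0, 0, 8]},
    {"delta_pos": [0, 0, 0.2], "twist": [0, 0, 8]},
  ],
)

```text
time: 17.13
tool_pos: [0.549, 0.0052, 0.1508]
tcp_rot: [[-0.863, 0.506, 0.003], [0.506, 0.863, -0.003], [-0.004, -0.002, -1.0]]
wrist_force: [-3.1, 0.8, 5.2]
width: 0.475
grasp_force: 42.8
```

```bash
python3 m.py
```

```text
[0.549  0.0052 0.1508] q6 24.0 M [0.059 0.693 0.156] F [-3.1  0.8  5.2] tau6 0.519
```

Call:
servo_tool(
  increments=[
    {"delta_pos": [0, 0, 0], "twist": [0, 0, 3]},
    {"delta_pos": [0, 0, 0], "twist": [0, 0, 6]},
    {"delta_pos": [0, 0, 0], "twist": [0, 0, 6]},
  ],
)

```text
time: 17.38
tool_pos: [0.549, 0.0047, 0.1508]
tcp_rot: [[-0.807, 0.59, 0.003], [0.59, 0.807, -0.005], [-0.005, -0.003, -1.0]]
wrist_force: [-3.0, -1.4, 5.2]
width: 0.473
grasp_force: 42.4
```

```bash
python3 m.py
```

```text
[0.549  0.0047 0.1508] q6 29.8 M [-0.419  0.723  0.991] F [-3.  -1.4  5.2] tau6 1.305
```

The moment about z has risen to about 1 N m, so the cap is on its stop. I'll release and rise.

Call:
servo_tool(
  increments=[
    {"delta_pos": [0, 0, 0], "twist": [0, 0, 0]},
    {"delta_pos": [0, 0, 0], "twist": [0, 0, 0]},
    {"delta_pos": [0, 0, 0], "twist": [0, 0, 0]},
    {"delta_pos": [0, 0, 0], "twist": [0, 0, 0]},
    {"delta_pos": [0, 0, 0], "twist": [0, 0, 0]},
    {"delta_pos": [0, 0, 0], "twist": [0, 0, 0]},
  ],
  jaw=0.9,
)

```text
time: 17.88
tool_pos: [0.5493, 0.0051, 0.1499]
tcp_rot: [[-0.806, 0.592, 0.003], [0.592, 0.806, -0.003], [-0.004, -0.001, -1.0]]
wrist_force: [-0.8, -0.3, -0.4]
width: 0.949
grasp_force: 0.0
```

Call:
servo_tool(
  increments=[
    {"delta_pos": [0, 0, -5], "twist": [0, 0, 0]},
    {"delta_pos": [0, 0, -15], "twist": [0, 0, 0]},
    {"delta_pos": [0, 0, -35], "twist": [0, 0, 0]},
    {"delta_pos": [0, 0, -65], "twist": [0, 0, 0]},
    {"delta_pos": [0, 0, -95], "twist": [0, 0, 0]},
    {"delta_pos": [0, 0, -110], "twist": [0, 0, 0]},
  ],
)

```text
time: 18.38
tool_pos: [0.5503, 0.0053, 0.2657]
tcp_rot: [[-0.806, 0.592, 0.01], [0.592, 0.806, -0.004], [-0.011, 0.003, -1.0]]
wrist_force: [0.0, 0.6, 0.2]
width: 0.946
grasp_force: 0.0
```

```bash
python3 m.py; python3 look.py p8
```

```text
[0.5503 0.0053 0.2657] q6 30.0 M [ 0.061 -0.042 -0.007] F [0.  0.6 0.2] tau6 -0.0
top cap top z 0.10142734404505896 (547.0897216796875, 22.311927795410156) 10.461030006408691 20
scene cap top z 0.1053629285405129 (548.982177734375, 5.642693042755127) 22.124555587768555 154
```

Call:
servo_tool(
  increments=[
    {"delta_pos": [15, -40, 0], "twist": [0, 0, 0]},
    {"delta_pos": [30, -80, 0], "twist": [0, 0, 0]},
    {"delta_pos": [45, -120, 0], "twist": [0, 0, 0]},
    {"delta_pos": [60, -165, 0], "twist": [0, 0, 0]},
    {"delta_pos": [60, -165, 0], "twist": [0, 0, 0]},
  ],
)

```text
time: 18.9
tool_pos: [0.3985, -0.0935, 0.2588]
tcp_rot: [[-0.804, 0.595, -0.002], [0.595, 0.804, -0.004], [-0.001, -0.004, -1.0]]
wrist_force: [1.1, -0.7, -0.0]
width: 0.951
grasp_force: 0.0
```

Run:
```python
from h import *
U=np.array([.549,.0045]);o=[[],[]]
def capz(P):
    m=np.hypot(*(P[...,:2]-U).transpose(2,0,1))<.014;z=P[...,2][m];return np.median(z[(z>.08)&(z<.13)])
def sz(P,c):
    m=np.hypot(P[...,0]-c[0],P[...,1]-c[1])<.014;z=P[...,2][m];return np.nanmedian(z[(z>.04)&(z<.07)])
for i in range(4):
    for k,n in enumerate(("top","scene")):
        img,P=cam(n);o[k].append((capz(P),sz(P,(.534,-.0935)),sz(P,(.519,-.1915))))
        if i==0: (cv2.imwrite(f"pics/e{n}.png",img[...,::-1]))
for k in(0,1): print(np.mean(o[k],0).round(4))
for n in("top","scene"):
    P=np.load(f"p1{n}.npz")["P"];P2=np.load(n+".npz")["P"];print("start shorts",n,sz(P2,(.534,-.0935)),sz(P2,(.519,-.1915)))
a=cv2.resize(cv2.imread("pics/etop.png")[150:230,250:350],(500,400),interpolation=cv2.INTER_CUBIC)
b_=cv2.resize(cv2.imread("pics/escene.png")[170:270,170:270],(400,400))[:, 50:350]
cv2.imwrite("pics/e.png",np.hstack([a,b_]))
```

```text
[0.1015 0.059  0.0589]
[0.105  0.0627 0.0624]
start shorts top 0.05918550764440983 0.058871170474318446
start shorts scene 0.06245343057771702 0.06264846695765092
```

View pics/e.png

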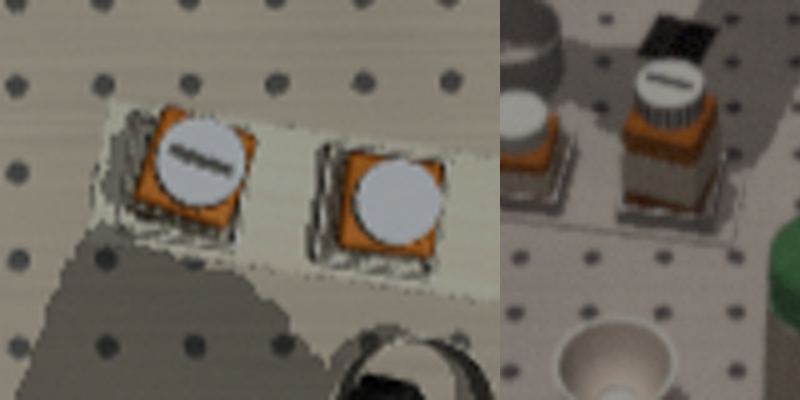

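The jar stands in the bay at (200,165) and the cap top measures about 103.5 mm, close to the 103 mm closed height. The jar has turned slightly against the bay walls. I'll re-grip a little higher and confirm the hard stop.

```bash
python3 -c "
from h import *
R=env.get_state()['tcp_rot'];Rd=frame([0,0,-1],R[:,1]);go([.5492,.0047,.20],Rd,L=0);go([.5492,.0047,.154],Rd,L=0)"
```

```text
dpos [-60.3 163.5  60.1] twist [-0.   0.3  0. ] | tcp [0.5492 0.0047 0.2   ] t 19.3 q [-22.  -14.5 -15.2  89.   -0.1  14.2] F [-0.3  0.7 -0.1] w 0.945 gf 0.0
dpos [-60.1 163.5 106.1] twist [-0.   0.3  0. ] | tcp [0.5492 0.0047 0.154 ] t 19.3 q [-22.  -14.5 -15.2  89.   -0.1  14.2] F [-0.3  0.7 -0.1] w 0.945 gf 0.0
```

Call:
servo_tool(
  increments=[
    {"delta_pos": [-15, 40, 10], "twist": [0, 0.3, 0]},
    {"delta_pos": [-30, 80, 20], "twist": [0, 0.3, 0]},
    {"delta_pos": [-45, 120, 30], "twist": [0, 0.3, 0]},
    {"delta_pos": [-60, 155, 40], "twist": [0, 0.3, 0]},
    {"delta_pos": [-60, 163, 50], "twist": [0, 0.3, 0]},
    {"delta_pos": [-60, 163, 60], "twist": [0, 0.3, 0]},
    {"delta_pos": [-60, 163, 60], "twist": [0, 0.3, 0]},
  ],
)

```text
time: 19.88
tool_pos: [0.5467, 0.0047, 0.1966]
tcp_rot: [[-0.807, 0.59, -0.008], [0.59, 0.807, -0.0], [0.006, -0.005, -1.0]]
wrist_force: [-0.3, -0.1, -0.2]
width: 0.951
grasp_force: 0.0
```

```bash
python3 -c "
from h import *
R=env.get_state()['tcp_rot'];Rd=frame([0,0,-1],R[:,1]);go([.5492,.0047,.154],Rd,L=0)"
```

```text
dpos [-2.3  1.6 42.6] twist [-0.3 -0.4 -0. ] | tcp [0.5492 0.0047 0.154 ] t 19.8833 q [-6.5  6.5 -2.5 81.4 -0.1 29.7] F [-0.3 -0.1 -0.2] w 0.951 gf 0.0
```

Call:
servo_tool(
  increments=[
    {"delta_pos": [-2, 1.6, 8], "twist": [-0.3, -0.4, 0]},
    {"delta_pos": [-2, 1.6, 18], "twist": [-0.3, -0.4, 0]},
    {"delta_pos": [-2, 1.6, 28], "twist": [-0.3, -0.4, 0]},
    {"delta_pos": [-2, 1.6, 36], "twist": [-0.3, -0.4, 0]},
    {"delta_pos": [-2, 1.6, 41], "twist": [-0.3, -0.4, 0]},
    {"delta_pos": [-2, 1.6, 42], "twist": [-0.3, -0.4, 0]},
    {"delta_pos": [-2, 1.6, 42], "twist": [-0.3, -0.4, 0]},
  ],
)

```text
time: 20.47
tool_pos: [0.55, 0.0035, 0.1577]
tcp_rot: [[-0.806, 0.593, 0.007], [0.593, 0.806, -0.0], [-0.006, 0.004, -1.0]]
wrist_force: [0.3, -0.7, -0.2]
width: 0.952
grasp_force: 0.0
```

Call:
servo_tool(
  increments=[
    {"delta_pos": [0, 0, 0], "twist": [0, 0, 0]},
    {"delta_pos": [0, 0, 0], "twist": [0, 0, 0]},
    {"delta_pos": [0, 0, 0], "twist": [0, 0, 0]},
    {"delta_pos": [0, 0, 0], "twist": [0, 0, 0]},
    {"delta_pos": [0, 0, 0], "twist": [0, 0, 0]},
    {"delta_pos": [0, 0, 0], "twist": [0, 0, 0]},
    {"delta_pos": [0, 0, 0], "twist": [0, 0, 0]},
    {"delta_pos": [0, 0, 0], "twist": [0, 0, 0]},
  ],
  jaw=-1,
  grip_force=40,
)

```text
time: 21.13
tool_pos: [0.5509, 0.0035, 0.159]
tcp_rot: [[-0.806, 0.592, 0.009], [0.592, 0.806, -0.001], [-0.008, 0.004, -1.0]]
wrist_force: [-0.7, -1.5, 5.1]
width: 0.476
grasp_force: 40.3
```

```bash
python3 m.py
```

```text
[0.5509 0.0035 0.159 ] q6 29.7 M [-0.258  0.31   0.025] F [-0.7 -1.5  5.1] tau6 0.053
```

Call:
servo_tool(
  increments=[
    {"delta_pos": [0, 0, 0], "twist": [0, 0, 3]},
    {"delta_pos": [0, 0, 0], "twist": [0, 0, 6]},
    {"delta_pos": [0, 0, 0], "twist": [0, 0, 6]},
  ],
)

```text
time: 21.38
tool_pos: [0.5513, 0.0027, 0.159]
tcp_rot: [[-0.74, 0.673, 0.01], [0.673, 0.74, -0.004], [-0.01, 0.004, -1.0]]
wrist_force: [-0.5, -3.9, 4.3]
width: 0.469
grasp_force: 41.5
```

```bash
python3 m.py
```

```text
[0.5513 0.0027 0.159 ] q6 35.7 M [-0.973  0.04   0.415] F [-0.5 -3.9  4.3] tau6 0.703
```

Call:
servo_tool(
  increments=[
    {"delta_pos": [0, 0, 0], "twist": [0, 0, 3]},
    {"delta_pos": [0, 0, 0], "twist": [0, 0, 5]},
    {"delta_pos": [0, 0, 0], "twist": [0, 0, 5]},
  ],
)

```text
time: 21.63
tool_pos: [0.5517, 0.0019, 0.159]
tcp_rot: [[-0.679, 0.734, 0.011], [0.734, 0.679, -0.006], [-0.011, 0.004, -1.0]]
wrist_force: [0.1, -6.4, 3.6]
width: 0.471
grasp_force: 41.4
```

```bash
python3 m.py
```

```text
[0.5517 0.0019 0.159 ] q6 40.6 M [-1.44  -0.083  0.829] F [ 0.1 -6.4  3.6] tau6 1.004
```

Call:
servo_tool(
  increments=[
    {"delta_pos": [0, 0, 0], "twist": [0, 0, 0]},
    {"delta_pos": [0, 0, 0], "twist": [0, 0, 0]},
    {"delta_pos": [0, 0, 0], "twist": [0, 0, 0]},
    {"delta_pos": [0, 0, 0], "twist": [0, 0, 0]},
    {"delta_pos": [0, 0, 0], "twist": [0, 0, 0]},
    {"delta_pos": [0, 0, 0], "twist": [0, 0, 0]},
  ],
  jaw=0.9,
)

```text
time: 22.13
tool_pos: [0.5503, 0.004, 0.1578]
tcp_rot: [[-0.678, 0.735, 0.007], [0.735, 0.678, 0.0], [-0.005, 0.005, -1.0]]
wrist_force: [0.4, 0.3, -0.2]
width: 0.95
grasp_force: 0.0
```

Call:
servo_tool(
  increments=[
    {"delta_pos": [0, 0, -5], "twist": [0, 0, 0]},
    {"delta_pos": [0, 0, -20], "twist": [0, 0, 0]},
    {"delta_pos": [0, 0, -45], "twist": [0, 0, 0]},
    {"delta_pos": [0, 0, -75], "twist": [0, 0, 0]},
    {"delta_pos": [0, 0, -100], "twist": [0, 0, 0]},
    {"delta_pos": [0, 0, -110], "twist": [0, 0, 0]},
    {"delta_pos": [30, -60, -110], "twist": [0, 0, 0]},
    {"delta_pos": [45, -100, -110], "twist": [0, 0, 0]},
    {"delta_pos": [60, -140, -110], "twist": [0, 0, 0]},
    {"delta_pos": [60, -165, -110], "twist": [0, 0, 0]},
  ],
)

```text
time: 22.97
tool_pos: [0.3942, -0.0584, 0.2661]
tcp_rot: [[-0.68, 0.733, 0.006], [0.733, 0.68, 0.0], [-0.004, 0.005, -1.0]]
wrist_force: [-0.2, -1.1, 0.7]
width: 0.951
grasp_force: 0.0
```

```bash
python3 m.py
python3 - <<'E'
from h import *
U=np.array([.549,.0045]);ims=[]
for n in("top","scene"):
    img,P=cam(n);Z=P[...,2];m=np.hypot(P[...,0]-U[0],P[...,1]-U[1])<.014;z=Z[m];print(n,np.median(z[(z>.08)&(z<.13)]));ims.append(img)
    q=P[(np.hypot(P[...,0]-U[0],P[...,1]-U[1])<.035)&(Z>.072)&(Z<.09)];print("shoulder z",np.median(q[:,2]))
a=cv2.resize(ims[0][90:250,190:390],(500,400));b_=cv2.resize(ims[1][150:270,170:260],(300,400))
cv2.imwrite("pics/f.png",np.hstack([a,b_])[...,::-1])
E
```

```text
[ 0.3942 -0.0584  0.2661] q6 29.0 M [-0.118  0.011  0.039] F [-0.2 -1.1  0.7] tau6 0.715
top 0.10158299843945628
shoulder z 0.07678579376729128
scene 0.10517790738783234
shoulder z 0.07980453858999059
```

View pics/f.png

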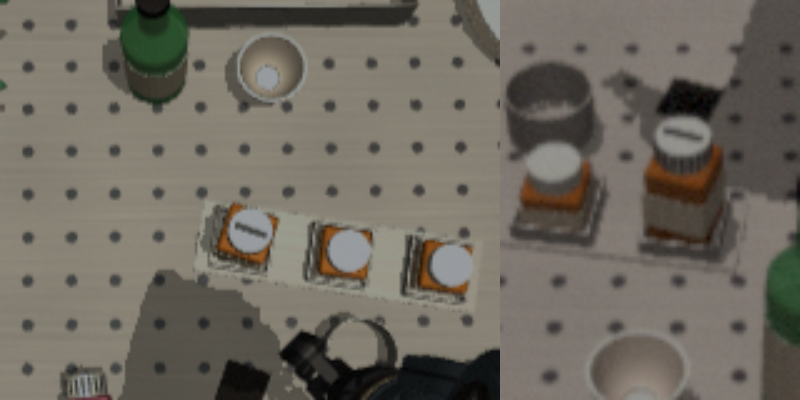

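The jar is upright in the bay, shoulder at about 79 mm. The cap height did not change with more torque, so it is fully closed. Nothing else has moved and the gripper is clear.

```bash
python3 -c "
from workcell import close_job
print(close_job())"
```

```text
the job is handed in; nothing more can be done
None
```

The jar stands upright on the floor of the empty bay with its cap screwed clockwise to the hard stop; the gripper has let go, nothing else appears to have moved, and I handed the job in at about 23 s of the 72 s allowed.

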